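# Pull the sealer's guard down with the hook pole

## Robot

A 6-joint arm with a two-finger parallel gripper is mounted at the origin on the work surface. World frame = base frame: x ahead of the robot, y to its left, z up, the work surface at z = 0. Lengths are in m, angles in degrees, forces in N, time in s.
With the tool pointing down it reaches from about 0.3 to 0.75 m from the base axis. Payload 8.5 kg.
Tool frame: the origin (TCP) lies between the finger pads; the fingertips stand 17 mm ahead of it and the grasp point (between the pads) lies 2 mm behind it; z points along the fingers, y is the direction in which the jaws open and shut (so a half turn about z gives the same grasp; the last joint's range is limited). The gripper opens to 85 mm and grips with 20 to 120 N. Pads are 22 mm wide; open, the fingers measure 114 mm over their backs; the gripper's body (76 mm by 85 mm) begins 54 mm behind the grasp point. The pads swing forward as they close: fully open they stand 13 mm farther back than shut.
Start: joints at [55.331, 21.807, 74.336, -0, 83.858, -12.336], TCP at [0.209, 0.509, 0.248] pointing down, gripper open.
Joint ranges: [-178.18, 178.18], [-50.72, 133.34], [12.68, 142.11], [-81.47, 261.47], [9.98, 163.14], [-165.26, 165.26]. Speed limits (degrees/s): [136.94, 136.94, 180, 180, 180, 180].

## Interface

Orientations are given as a 3x3 rotation matrix whose columns are the frame's x, y, z axes.
In Python, from rig import readout, eyes, env gives the robot as it stands.
- The arm moves only by the tool arm_command, never from a script. Its argument "rows" is text: rows parted by semicolons, each of 7 numbers parted by spaces: the closure, from 0 (fully open) to 1 (shut), then the shift along the tool's x, y, z in mm, then the turn, a rotation vector about the tool's x, y, z in degrees. In form: grip dx dy dz rx ry rz; .... A call has 1 to 5 rows; each row shifts and turns the commanded pose from where the row before left it, along the tool's axes as they then stand; what a row does not reach is not made up. A row lasts 1/12 s, in which the tool goes at most 41.7 mm and 7.16 degrees, less where a joint would pass 70% of its speed; a pose out of reach is approached as far as the arm can. A call with a gripper value outside its range is refused whole. The fingers move at their own pace and stop on an object; "squeeze" is the grip in N (left out, the last holds). Time passes only in rows, so rows that do not move let the fingers close. It gives the time, the measured TCP pose, the force and the opening at its end, in the units of the state.
- readout.observe(): the state, without advancing time (a new reading comes with each control period).
- eyes.get_image(name): name is "scene" or "top" or "wrist"; returns the picture (420x560x3 uint8, red, green, blue); there is no depth.
- eyes.camera_model(name): a dict with "mtx" (3x3 intrinsics, pixels), "view" (4x4, takes a point from world to camera coordinates). Camera axes: x right, y up, looking along -z (the intrinsics and any distortion apply to the point x, -y, -z); pixel columns grow to the right and rows downward; lengths in m; the calibration is good to about 2 mm. A picture is of the moment at which its call begins: read the wrist's pose just before it. camera_model takes no time and is no camera call; for the wrist camera it gives the pose at the moment of the call.
- env.close_job(): hands the job in, once; it reports no verdict.
The state is a dict: "time_s": time; "q": joint angles; "qvel": joint speeds; "joint_efforts": joint torques, N m; "position": TCP position; "tool_rot": TCP orientation; "ft_force": force on the tool from outside, world axes, zero at the start; "wrist_torque": the same for the moment, N m; "grip_width": finger opening in m.
Only numpy, scipy, OpenCV 4.12 (cv2) and the standard library are available. Lean on these libraries where they do the work, as an engineer would, in place of code of your own. Each camera call takes 0.05 s, during which the arm holds its last target. There are 200 camera calls.

## Task

Close the raised clear guard of the bench sealer using the hook pole: hook the pole into the steel ring on the guard, draw the guard smoothly down onto its sill and, with it fully down, seat it with a firm tug of about 20 N held for about half a second (never above 40 N). Then unhook and lay the pole back in its forked rest as you found it. Touch the sealer only with the pole, and leave the tray, the tape dispenser and the carton where they are.

Things in the scene. Friction and masses are not known exactly. Their poses are not given: they have to be found in the camera images.
- sealer: Fixed bench machine: grey bed 120 mm high, 220 x 270 mm, with a portal of two aluminium uprights 480 mm high at y = +-128 mm at its front. Origin: on the bench midway between the uprights; x from front to back (the front faces the robot), z up. Front faces: uprights x = -13 mm, bed -10, guard's bottom rail (230 mm wide, 20 high) -33. Only the ring stands out in front of the rail.
- guard (a joint): Travel in m of the clear guard (sash, 170 mm high): 0 = fully up, grows as it slides down, 0.150 = fully down on the sill, a hard stop. Starts between 0 and 0.03. Friction holds it where it is left; a downward pull of about 3 to 7 N slides it.
- ring (a point): Steel ring fixed rigidly to the middle of the guard's bottom rail, standing out to the front. It lies flat (its hole looks straight up): bar 7 mm thick, inner diameter 34, outer 48 mm. A stem joins its back (+x) to the rail. Origin: its centre, in the sealer's frame at x = -70, y = 0, z = 300 mm less the travel; axes as the sealer's.
- pole: Loose hook pole, 0.13 to 0.2 kg. Wooden handle 18 mm wide (y), 26 high (z), from x = -85 to +65 mm. Origin: on the underside near the centre of mass, where to grip it (pads on the upright sides). At +x a bent 7 mm rod, centre line in y = 0 (x, z): (65,13), (85,13), (97.7,0.3), tip (75.1,-22.3) mm. Sloped 45 degrees, hook up, the 18 mm bridge is level and the 32 mm prong points down.
- hook_tip (a point): End of the hook's prong, fixed to the pole. The prong goes down through the ring from above, with the bridge over the ring's front bar and the handle sloping down in front of it. The pole may turn a little in the fingers when pulled hard.
- rest: Fixed wooden rest: foot 150 x 80 mm, two fork posts (12 mm thick) at x = +-50 mm with grooves along x, floor 60 mm above the bench, about 24 mm wide, flaring to about 50 mm at the mouth, 91 mm above the bench. Origin: centre of the underside. The pole lies in it level, prong down, hook to +x, its origin within 8 mm of the rest's middle and 60 mm up.
- tray: Bystander: white open tray 170 x 100 x 60 mm with packs; origin: centre of the underside. Leave it alone.
- dispenser: Bystander: red tape dispenser 150 x 55 x 95 mm; origin: centre of the underside. Leave it alone.
- carton: Bystander: closed carton 130 x 110 x 100 mm; origin: centre of the underside. Leave it alone.
Mind the look-alikes: they are no part of the job. What is meant by the pole is not black or blue, and is the smaller of those in its own colour.

How it is judged:
By the outcome, as a careful person would: the job done as asked, in the order asked, and still so for the second after the job is handed in, with the robot touching nothing.
It also fails if it takes over 64 s, if anything falls off the work surface, if the arm or the gripper's body presses on something with over 40 N, if the wrist force passes 120 N, or if a joint passes its speed limit or range.

## Working session

There is one attempt and no reset: what is moved stays moved. The work goes in short steps, Python scripts to look and compute and a tool call to move; the robot and the scene stay as the last step left them, time stands still between calls to the robot, and variables do not carry over. Pictures are saved under pics/ and viewed, about 8 in all and at most 12, crops included, and the job is handed in when it is done.

Besides the shell and the picture viewer there is one more tool, called after "Request:" in YAML: its name, and indented under it one key for each argument. arm_command: Moves the arm, as the interface text tells. Its arguments: {"type":"object","properties":{"rows":{"type":"string"},"squeeze":{"type":"number"}},"required":["rows"]}

```bash
mkdir -p pics; ls; python3 - <<'E'
from rig import readout, eyes, env
import cv2, numpy as np
for n in ("scene","top"):
    im=eyes.get_image(n); cv2.imwrite(f"pics/{n}0.png",im[:,:,::-1])
    m=eyes.camera_model(n); print(n,m)
s=readout.observe(); print(s)
E
```

```text
pics
scene {'mtx': array([[506.93510675,   0.        , 285.61270177],
       [  0.        , 506.93510675, 213.16291685],
       [  0.        ,   0.        ,   1.        ]]), 'view': array([[-9.71368653e-01,  2.37575460e-01, -9.16871466e-04,
         4.83565890e-01],
       [-1.93928387e-01, -7.90668835e-01,  5.80719015e-01,
        -9.00726160e-02],
       [ 1.37239645e-01,  5.64270055e-01,  8.14103547e-01,
        -1.94168954e+00],
       [ 0.00000000e+00,  0.00000000e+00,  0.00000000e+00,
         1.00000000e+00]])}
top {'mtx': array([[379.25502182,   0.        , 280.01981567],
       [  0.        , 379.25502182, 206.52496465],
       [  0.        ,   0.        ,   1.        ]]), 'view': array([[ 0.02094515, -0.99974654,  0.00825512, -0.06187313],
       [ 0.98970422,  0.02190268,  0.14144197, -0.48274781],
       [-0.14158693,  0.0052076 ,  0.98991213, -1.30007568],
       [ 0.        ,  0.        ,  0.        ,  1.        ]])}
{'time_s': 0.1, 'q': array([ 5.53309903e+01,  2.18375805e+01,  7.43785814e+01,  1.07257810e-03,
        8.38572164e+01, -1.23366733e+01]), 'qvel': array([ 0.01592482, -0.22405642, -0.19925071, -0.01952144,  0.07482833,
       -0.01968713]), 'joint_efforts': array([ 4.02594465e-03, -4.49221158e+01, -2.31659299e+01, -1.71687843e-04,
        3.63860141e-03,  5.45876594e-05]), 'position': array([0.20885966, 0.50855101, 0.24778005]), 'tool_rot': array([[-9.24994541e-01,  3.79979665e-01, -7.43810611e-04],
       [ 3.79980281e-01,  9.24993999e-01, -1.04272086e-03],
       [ 2.91807628e-04, -1.24714447e-03, -9.99999180e-01]]), 'ft_force': array([4.29670437e-01, 6.27105636e-05, 2.15152305e-01]), 'wrist_torque': array([ 0.02758275,  0.00222043, -0.01237452]), 'grip_width': 0.08549711364743595}
```

View pics/scene0.png

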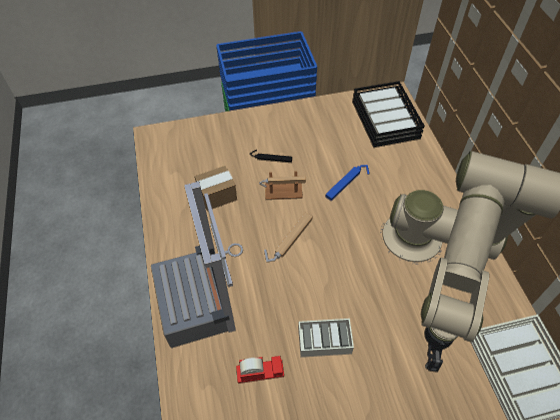

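View pics/top0.png

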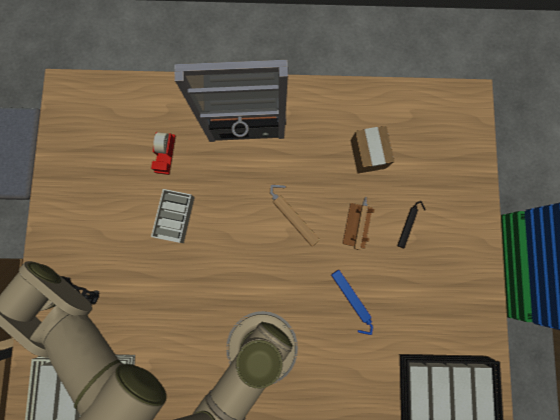

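Scene: the sealer is at the back, ring at top-view (240,128). A tan pole lies in the rest at (363,222), and a larger loose tan look-alike lies at (293,215). I'll enlarge these before measuring.

```bash
cat > h.py <<'E'
import numpy as np, cv2
from rig import readout, eyes, env
def ray(n,u,v,m=None):
    m=m or eyes.camera_model(n); V=m["view"]; R=V[:3,:3]; c=-R.T@V[:3,3]
    K=m["mtx"]; d=np.array([(u-K[0,2])/K[0,0],-(v-K[1,2])/K[1,1],-1.]); return c,R.T@d
def onz(n,u,v,z,m=None):
    c,d=ray(n,u,v,m); return c+d*(z-c[2])/d[2]
def two(a,b):
    (c1,d1),(c2,d2)=a,b; A=np.stack([d1,-d2],1); t=np.linalg.lstsq(A,c2-c1,rcond=None)[0]
    p,q=c1+d1*t[0],c2+d2*t[1]; return (p+q)/2,np.linalg.norm(p-q)
def proj(n,P,m=None):
    m=m or eyes.camera_model(n); p=m["view"][:3,:3]@np.asarray(P)+m["view"][:3,3]; K=m["mtx"]
    return K[0,0]*p[0]/-p[2]+K[0,2], K[1,2]+K[1,1]*p[1]/p[2]*1.0
E
python3 - <<'E'
import cv2,numpy as np
t=cv2.imread('pics/top0.png');s=cv2.imread('pics/scene0.png')
def c(i,x,y,w,h):return cv2.resize(i[y:y+h,x:x+w],(400,300),interpolation=cv2.INTER_CUBIC)
cv2.imwrite('pics/c1.png',np.vstack([np.hstack([c(t,170,55,120,90),c(t,325,180,80,60)]),np.hstack([c(s,150,170,120,90),c(s,245,155,80,60)])]))
E
```

```text
(no output)
```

View pics/c1.png

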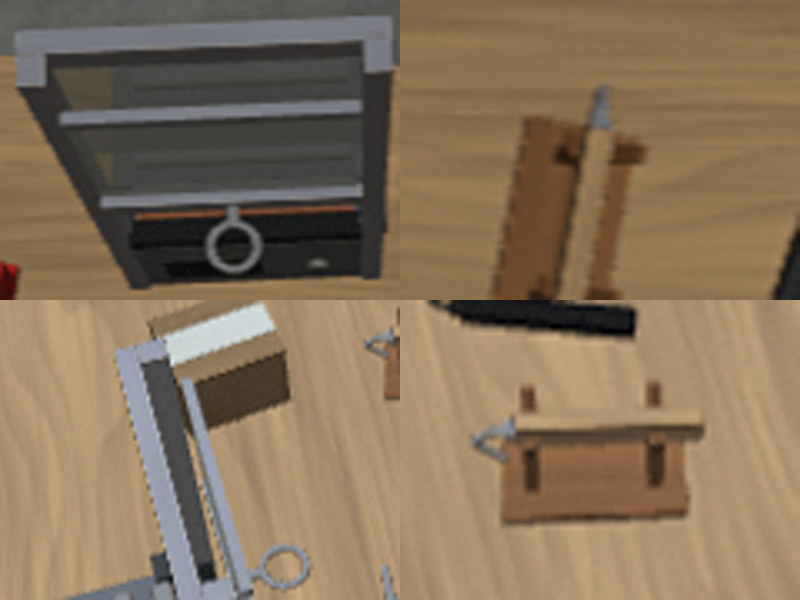

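```bash
python3 - <<'E'
from h import *
np.set_printoptions(precision=4,suppress=True)
T=eyes.camera_model('top');S=eyes.camera_model('scene')
tr=lambda x,y:(170+x/3.3333,55+y/3.3333); sr=lambda x,y:(150+x/3.3333,170+(y-300)/3.3333)
tp=lambda x,y:(325+(x-400)/5,180+y/5); sp=lambda x,y:(245+(x-400)/5,155+(y-300)/5)
def tw(a,b,l): print(l,*two(ray('top',*a,T),ray('scene',*b,S)))
tw(tr(234,246),sr(285,567),'ring')
# stem root
tw(tr(233,207),sr(247,577),'stemroot')
tw(tp(602,88),sp(475,437),'hook bend')
tw(tp(597,128),sp(515,424),'handle front')
# sealer portal top at z=.48 front corners
for l,p in dict(TL=tr(18,86),TR=tr(391,68),BL=tr(138,286),BR=tr(375,277)).items(): print(l,p,onz('top',*p,.48 if l[0]=='T' else 0,T))
g=cv2.imread('pics/top0.png');h=cv2.cvtColor(g,cv2.COLOR_BGR2HSV)
print(h[215:246:5,355:372].tolist()[0])
# whole pole front/back
for p in [tp(597,128),(358,247.5)]: print(onz('top',*p,.086,T))
c,d=ray('top',240,129,T);print(c)
E
```

```text
ring [0.6765 0.0722 0.2816] 0.001359822420746501
stemroot [0.7128 0.0744 0.2813] 0.0011057122982098253
hook bend [ 0.5174 -0.3454  0.0674] 0.0010553281323707564
handle front [ 0.4865 -0.3376  0.0842] 0.0002412557667293304
TL (175.40005400054, 80.80025800258002) [0.7248 0.2129 0.48  ]
TR (287.3011730117301, 75.40020400204003) [ 0.7457 -0.0602  0.48  ]
BL (211.40041400414003, 140.8008580085801) [0.7287 0.2071 0.    ]
BR (282.5011250112501, 138.10083100831008) [ 0.7453 -0.0555  0.    ]
[[14, 159, 111], [13, 153, 112], [13, 153, 108], [14, 154, 104], [14, 149, 87], [16, 134, 76], [17, 116, 119], [17, 113, 149], [17, 112, 148], [17, 112, 144], [16, 117, 139], [15, 135, 128], [14, 157, 115], [13, 150, 114], [13, 155, 112], [15, 135, 128], [16, 118, 147]]
[ 0.4861 -0.3371  0.086 ]
[ 0.3443 -0.3142  0.086 ]
[ 0.295  -0.0445  1.3558]
```

Request:
arm_command:
  rows: "0 -20.5 -27.7 -2 0 0 0;0 -20.5 -27.7 -2 0 0 0;0 -20.5 -27.7 -2 0 0 0;0 -20.5 -27.7 -2 0 0 0;0 -20.5 -27.7 -2 0 0 0"

```text
time_s: 0.52
position: [0.251, 0.3401, 0.2581]
tool_rot: [[-0.925, 0.379, -0.0], [0.379, 0.925, -0.0], [0.0, -0.001, -1.0]]
ft_force: [0.8, 0.7, -0.3]
grip_width: 0.0859
```

Request:
arm_command:
  rows: "0 -20.5 -27.7 -2 0 0 0;0 -20.5 -27.7 -2 0 0 0;0 -20.5 -27.7 -2 0 0 0;0 -20.5 -27.7 -2 0 0 0;0 -20.5 -27.7 -2 0 0 0"

```text
time_s: 0.93
position: [0.2931, 0.1731, 0.2683]
tool_rot: [[-0.925, 0.38, -0.0], [0.38, 0.925, -0.0], [0.0, -0.0, -1.0]]
ft_force: [1.1, -0.1, 0.3]
grip_width: 0.0855
```

Request:
arm_command:
  rows: "0 -20.5 -27.7 -2 0 0 0;0 -20.5 -27.7 -2 0 0 0;0 -20.5 -27.7 -2 0 0 0;0 -20.5 -27.7 -2 0 0 0;0 -20.5 -27.7 -2 0 0 0"

```text
time_s: 1.35
position: [0.3353, 0.0059, 0.2784]
tool_rot: [[-0.925, 0.38, 0.0], [0.38, 0.925, 0.0], [-0.0, 0.0, -1.0]]
ft_force: [1.2, 1.0, -0.1]
grip_width: 0.0856
```

Request:
arm_command:
  rows: "0 -20.5 -27.7 -2 0 0 0;0 -20.5 -27.7 -2 0 0 0;0 -20.5 -27.7 -2 0 0 0;0 -20.5 -27.7 -2 0 0 0;0 -20.5 -27.7 -2 0 0 0"

```text
time_s: 1.77
position: [0.3776, -0.1613, 0.2882]
tool_rot: [[-0.925, 0.381, -0.0], [0.381, 0.925, 0.0], [0.0, 0.0, -1.0]]
ft_force: [0.8, 0.1, 0.3]
grip_width: 0.0852
```

Request:
arm_command:
  rows: "0 -20.5 -27.7 -2 0 0 0;0 -20.5 -27.7 -2 0 0 0;0 -20.5 -27.7 -2 0 0 0;0 -20.5 -27.7 -2 0 0 -6;0 -20.5 -27.7 -2 0 0 -7"

```text
time_s: 2.18
position: [0.4231, -0.3273, 0.2981]
tool_rot: [[-0.987, 0.158, -0.001], [0.158, 0.987, 0.001], [0.001, 0.001, -1.0]]
ft_force: [-0.1, -0.1, 0.8]
grip_width: 0.0858
```

```bash
python3 - <<'E'
from h import *
np.set_printoptions(precision=4,suppress=True)
im=eyes.get_image('wrist');m=eyes.camera_model('wrist');print(m, readout.observe()['position'])
cv2.imwrite('pics/w1.png',im[:,:,::-1]); np.save('w1.npy',m['view'])
E
```

```text
{'mtx': array([[351.0837,   0.    , 275.9699],
       [  0.    , 351.0837, 206.6147],
       [  0.    ,   0.    ,   1.    ]]), 'view': array([[ 0.1518,  0.9884, -0.002 ,  0.2647],
       [-0.9367,  0.1432, -0.3194,  0.5039],
       [-0.3154,  0.0504,  0.9476, -0.2756],
       [ 0.    ,  0.    ,  0.    ,  1.    ]])} [ 0.4246 -0.3322  0.2972]
```

View pics/w1.png

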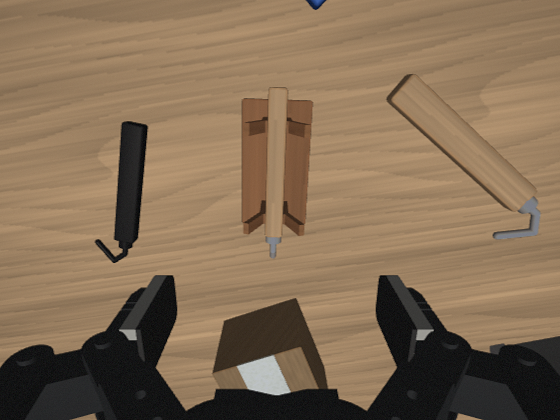

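Wrist view: the pole lies in the rest. The handle's rear end is at about (278,87) and its front at about (274,238). The hook end is near (273,255) and the carton is below at (270,350).

```bash
python3 - <<'E'
from h import *
np.set_printoptions(precision=4,suppress=True)
im=cv2.imread('pics/w1.png');h=cv2.cvtColor(im,cv2.COLOR_BGR2HSV)
m=eyes.camera_model('wrist'); m['view']=np.load('w1.npy')
print(h[170,262:292].tolist())
pts=[]
for v in range(95,232,6):
    row=h[v,258:298]; ok=np.where((row[:,2]>140)&(row[:,1]<135))[0]
    if len(ok)>8: pts.append((v,258+ok.min()-.5,258+ok.max()+.5))
pts=np.array(pts)
print(pts[::4])
L=np.array([onz('wrist',a,v,.086,m) for v,a,b in pts]);R=np.array([onz('wrist',b,v,.086,m) for v,a,b in pts])
C=(L+R)/2; print('width',np.linalg.norm(L-R,axis=1).round(4))
f=np.polyfit(C[:,0],C[:,1],1);print('yaw',np.degrees(np.arctan(f[0])),'y at .42',np.polyval(f,.42))
for p in [(278,87),(274.5,238)]:print(onz('wrist',*p,.086,m))
print('hook bend',onz('wrist',273,257,.06,m))
print('lookalike hook',[onz('wrist',*p,.01,m) for p in [(538,207),(536,232),(495,237),(405,88)]])
E
```

```text
[[13, 130, 131], [13, 131, 130], [13, 129, 132], [13, 133, 132], [13, 120, 123], [15, 111, 143], [15, 105, 162], [16, 96, 160], [16, 93, 161], [16, 92, 161], [16, 94, 160], [16, 95, 158], [17, 94, 158], [17, 95, 161], [15, 95, 166], [16, 93, 167], [16, 96, 168], [16, 96, 168], [16, 93, 167], [16, 94, 168], [15, 99, 165], [15, 110, 163], [14, 118, 134], [13, 134, 118], [12, 133, 127], [13, 136, 126], [12, 129, 128], [13, 133, 125], [13, 131, 125], [12, 128, 128]]
[[ 95.  257.5 297.5]
 [119.  267.5 285.5]
 [143.  267.5 284.5]
 [167.  266.5 283.5]
 [191.  266.5 282.5]
 [215.  265.5 281.5]]
width [0.0366 0.0165 0.0157 0.0167 0.0168 0.0169 0.016  0.0161 0.0162 0.0163
 0.0164 0.0165 0.0166 0.0167 0.0158 0.0159 0.016  0.017  0.0161 0.0152
 0.0163 0.0164 0.031 ]
yaw -10.592245624654446 y at .42 -0.33311610656621515
[ 0.344  -0.3186  0.086 ]
[ 0.4909 -0.3445  0.086 ]
hook bend [ 0.5253 -0.3518  0.06  ]
lookalike hook [array([ 0.5318, -0.021 ,  0.01  ]), array([ 0.5657, -0.0207,  0.01  ]), array([ 0.5649, -0.0718,  0.01  ]), array([ 0.3663, -0.1787,  0.01  ])]
```

Request:
arm_command:
  rows: "0 0 0 0 0 0 1;0 -21 -0.6 30 0 0 0;0 0 0 40 0 0 0;0 0 0 40 0 0 0;0 0 0 35 0 0 0"

```text
time_s: 2.65
position: [0.4434, -0.3283, 0.1512]
tool_rot: [[-0.984, 0.18, -0.001], [0.18, 0.984, 0.001], [0.001, 0.001, -1.0]]
ft_force: [1.1, -1.1, -1.0]
grip_width: 0.0854
```

Request:
arm_command:
  rows: "0 0 0 30 0 0 0;0 0 0 20 0 0 0;0 0 0 14 0 0 0;0 0 0 10 0 0 0;0 0 0 0 0 0 0"

```text
time_s: 3.07
position: [0.4433, -0.3286, 0.0778]
tool_rot: [[-0.984, 0.18, -0.002], [0.18, 0.984, 0.003], [0.003, 0.002, -1.0]]
ft_force: [-0.3, -0.1, -0.0]
grip_width: 0.0853
```

```bash
python3 - <<'E'
from h import *
im=eyes.get_image('wrist')
cv2.imwrite('pics/w2.png',im[:,:,::-1]);s=readout.observe();print(s['position'],s['tool_rot'].round(4).tolist(),s['ft_force'])
E
```

```text
[ 0.44370689 -0.32922671  0.07909191] [[-0.9837, 0.1798, -0.0009], [0.1798, 0.9837, 0.0011], [0.0011, 0.0009, -1.0]] [-0.14822069  0.2080362   1.55110969]
```

View pics/w2.png

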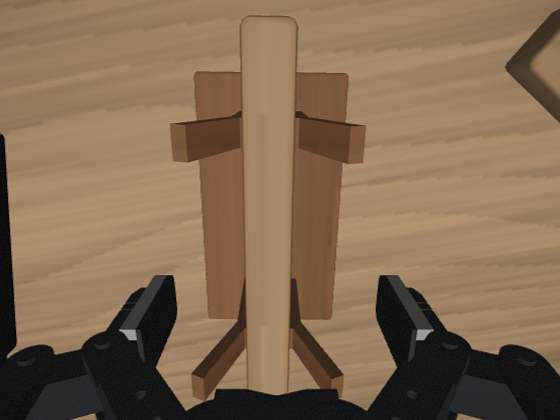

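The handle is centred about 3 mm to the -y side of the jaws (column 269 against 276) and well aligned in yaw. I'll correct that and close.

Request:
arm_command:
  rows: "0 0 -3.2 4 0 0 0;0 0 0 0 0 0 0;0.5 0 0 0 0 0 0;0.7 0 0 0 0 0 0;0.8 0 0 0 0 0 0"
  squeeze: 60

```text
time_s: 3.53
position: [0.4434, -0.3331, 0.0758]
tool_rot: [[-0.984, 0.179, 0.001], [0.179, 0.984, -0.001], [-0.001, -0.0, -1.0]]
ft_force: [-0.4, -0.0, 0.5]
grip_width: 0.0517
```

Request:
arm_command:
  rows: "1 0 0 0 0 0 0;1 0 0 0 0 0 0;1 0 0 0 0 0 0;1 0 0 0 0 0 0;1 0 0 0 0 0 0"
  squeeze: 120

```text
time_s: 3.95
position: [0.4435, -0.3331, 0.0758]
tool_rot: [[-0.984, 0.179, 0.001], [0.179, 0.984, -0.001], [-0.001, -0.0, -1.0]]
ft_force: [-1.2, 1.5, 6.4]
grip_width: 0.0162
```

Request:
arm_command:
  rows: "1 0 0 0 0 0 0;1 0 0 0 0 0 0;1 0 0 0 0 0 0;1 0 0 0 0 0 0;1 0 0 0 0 0 0"

```text
time_s: 4.37
position: [0.4435, -0.3331, 0.0758]
tool_rot: [[-0.984, 0.179, 0.001], [0.179, 0.984, -0.001], [-0.001, -0.0, -1.0]]
ft_force: [0.4, 1.5, 5.5]
grip_width: 0.016
```

```bash
python3 - <<'E'
from h import *
for i in range(3): 
    s=readout.observe();print(s['time_s'],s['position'],s['tool_rot'].round(4).tolist(),s['ft_force'],s['wrist_torque'],s['grip_width'],s['q']); eyes.get_image('top')
E
```

```text
4.3667 [ 0.4434786  -0.33313933  0.07580389] [[-0.9838, 0.1794, 0.0005], [0.1794, 0.9838, -0.0006], [-0.0006, -0.0005, -1.0]] [0.35092213 1.47720364 5.5110861 ] [ 0.15261065  0.14264647 -0.05817883] 0.016015964838986155 [-4.91444999e+01  3.27491959e+01  8.74605183e+01  1.64684236e-03
  5.97439772e+01 -1.28811298e+02]
4.4167 [ 0.4434611  -0.33313137  0.07578659] [[-0.9838, 0.1794, 0.0005], [0.1794, 0.9838, -0.0006], [-0.0006, -0.0005, -1.0]] [0.19469567 0.71957173 6.97231919] [ 0.18649421  0.14053673 -0.06450092] 0.015529838015170916 [-4.91454209e+01  3.27500897e+01  8.74625344e+01  1.83477175e-03
  5.97441460e+01 -1.28808779e+02]
4.4667 [ 0.44346366 -0.33311554  0.07575977] [[-0.9838, 0.1794, 0.0005], [0.1794, 0.9838, -0.0005], [-0.0006, -0.0004, -1.0]] [-0.6440367   0.85411148  4.64878149] [ 0.16323541  0.15970993 -0.03977613] 0.0163941758922743 [-4.91442714e+01  3.27523925e+01  8.74636815e+01  2.22631207e-03
  5.97431050e+01 -1.28810243e+02]
```

Request:
arm_command:
  rows: "1 0 0 -8 0 0 0;1 0 0 -22 0 0 0;1 0 0 -35 0 0 0;1 0 0 -35 0 0 0;1 0 0 -10 0 0 0"

```text
time_s: 4.93
position: [0.4443, -0.334, 0.1905]
tool_rot: [[-0.984, 0.179, 0.005], [0.179, 0.984, -0.006], [-0.006, -0.005, -1.0]]
ft_force: [0.4, -0.1, -0.2]
grip_width: 0.0159
```

Request:
arm_command:
  rows: "1 0 0 0 0 0 -5;1 0 0 0 0 0 -5;1 0 0 0 0 0 -4;1 -8 25 -10 0 0 0;1 -8 35 -10 0 0 0"

```text
time_s: 5.35
position: [0.4551, -0.273, 0.2044]
tool_rot: [[-0.998, -0.061, -0.002], [-0.061, 0.998, 0.001], [0.002, 0.001, -1.0]]
ft_force: [0.8, 0.5, -0.8]
grip_width: 0.016
```

Request:
arm_command:
  rows: "1 -8 35 -10 0 0 0;1 -8 35 -10 0 0 0;1 -8 35 -10 0 0 0;1 -8 35 -10 0 0 0;1 -8 35 -10 0 0 0"

```text
time_s: 5.77
position: [0.4838, -0.0931, 0.2555]
tool_rot: [[-0.998, -0.064, -0.001], [-0.064, 0.998, 0.0], [0.001, 0.0, -1.0]]
ft_force: [1.0, -0.6, -1.3]
grip_width: 0.016
```

Request:
arm_command:
  rows: "1 -8 35 -10 0 0 0;1 -8 35 -10 0 0 0;1 -8 35 -10 0 0 0;1 -4 32 -9 0 0 0;1 0 15 0 0 0 0"

```text
time_s: 6.18
position: [0.5026, 0.0618, 0.2956]
tool_rot: [[-0.998, -0.067, 0.002], [-0.067, 0.998, 0.001], [-0.002, 0.001, -1.0]]
ft_force: [-0.4, -0.6, -2.0]
grip_width: 0.016
```

Request:
arm_command:
  rows: "1 0 0 0 0 -4 0;1 0 0 0 0 -7 0;1 0 0 0 0 -7 0;1 0 0 0 0 -7 0;1 0 0 0 0 -7 0"

```text
time_s: 6.6
position: [0.5018, 0.0586, 0.2945]
tool_rot: [[-0.843, -0.063, 0.534], [-0.054, 0.998, 0.033], [-0.535, -0.001, -0.845]]
ft_force: [-0.1, 0.2, -1.9]
grip_width: 0.016
```

Request:
arm_command:
  rows: "1 0 0 0 0 -7 0;1 0 0 0 0 -6 0;1 0 0 0 0 0 0;1 0 0 0 0 0 0;1 0 0 0 0 0 0"

```text
time_s: 7.02
position: [0.503, 0.0585, 0.2948]
tool_rot: [[-0.707, -0.064, 0.704], [-0.046, 0.998, 0.045], [-0.706, -0.0, -0.708]]
ft_force: [0.5, 0.5, -0.7]
grip_width: 0.016
```

```bash
python3 - <<'E'
from h import *
for n in ('scene','top','wrist'): 
    cv2.imwrite(f'pics/{n}3.png',eyes.get_image(n)[:,:,::-1])
s=readout.observe();P=s['position'];R=s['tool_rot'];print(s['time_s'],P,R.round(4).tolist(),s['ft_force'],s['wrist_torque'],s['q'].round(1))
a=eyes.camera_model('wrist')
# pole frame -> world: pole x=-tool x, y=tool y, z=-tool z ; TCP at (16,0,15.8)
Rp=R@np.diag([-1,1,-1.])
for p in [(65,0,13),(85,0,13),(97.7,0,.3),(75.1,0,-22.3),(-85,0,13)]:
    w=P+Rp@((np.array(p)-[16,0,15.8])/1000); print(p,w.round(4),[tuple(np.round(proj(n,w),1)) for n in('scene','top','wrist')])
t=cv2.imread('pics/top3.png');sc=cv2.imread('pics/scene3.png');w=cv2.imread('pics/wrist3.png')
u,v=map(int,proj('top',P));us,vs=map(int,proj('scene',P))
def c(i,x,y,w,h):return cv2.resize(i[y:y+h,x:x+w],(400,300),interpolation=cv2.INTER_CUBIC)
print(u,v,us,vs)
cv2.imwrite('pics/c3.png',np.vstack([np.hstack([c(t,u-40,v-75,120,90),c(sc,us-80,vs-45,120,90)]),np.hstack([cv2.resize(w,(400,300)),c(t,200,95,80,60)])]))
E
```

```text
7.1667 [0.50320953 0.05857823 0.2947886 ] [[-0.706, -0.0645, 0.7052], [-0.0458, 0.9979, 0.0455], [-0.7067, -0.0002, -0.7075]] [-0.06354275 -0.52192149 -1.20805362] [-0.02303306  0.50094615 -0.0414482 ] [ -12.3    1.2  106.    22.3   30.9 -120.8]
(65, 0, 13) [0.5398 0.0609 0.3274] [(np.float64(277.0), np.float64(230.2)), (np.float64(240.8), np.float64(170.8)), (np.float64(277.4), np.float64(386.8))]
(85, 0, 13) [0.5539 0.0619 0.3416] [(np.float64(272.5), np.float64(228.8)), (np.float64(240.2), np.float64(164.5)), (np.float64(277.3), np.float64(419.5))]
(97.7, 0, 0.3) [0.5718 0.063  0.3416] [(np.float64(266.9), np.float64(230.3)), (np.float64(240.0), np.float64(158.2)), (np.float64(277.2), np.float64(416.1))]
(75.1, 0, -22.3) [0.5718 0.063  0.3096] [(np.float64(267.2), np.float64(236.0)), (np.float64(241.1), np.float64(161.2)), (np.float64(277.2), np.float64(350.5))]
(-85, 0, 13) [0.4339 0.0541 0.2214] [(np.float64(308.3), np.float64(240.0)), (np.float64(245.1), np.float64(213.4)), (np.float64(277.7), np.float64(24.5))]
242 186 288 233
```

View pics/c3.png

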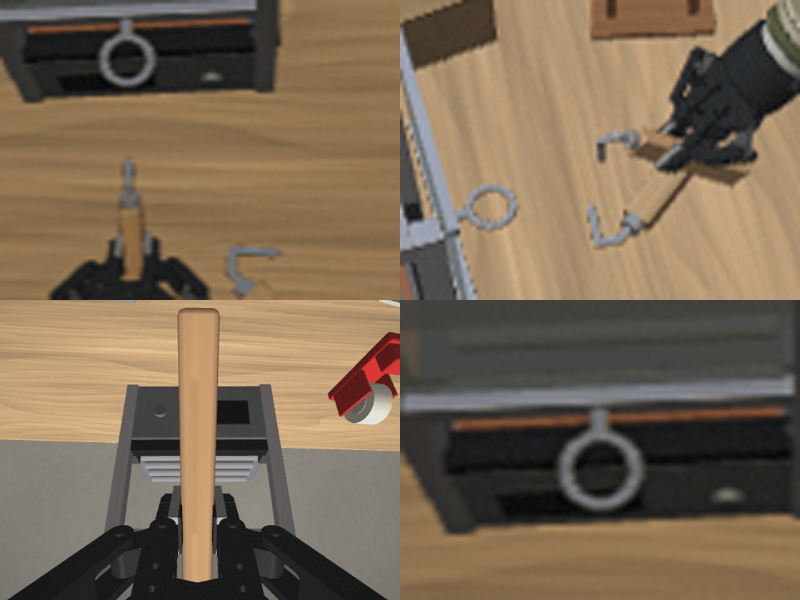

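The hook is up at 45° with the prong pointing down. In the top view the prong is at about (240.7,159) and the ring at (240.1,129). In the scene view the bridge corner is at about (268,229.4) and the ring at (235.6,250.1). I'll compute the relative offset.

```bash
python3 - <<'E'
from h import *
np.set_printoptions(precision=4,suppress=True)
r,e=two(ray('top',240.1,129),ray('scene',235.6,250.1));print('ring',r,e)
b,e=two(ray('top',240.6,158.8),ray('scene',268,229.4));print('bridge end',b,e)
# sub-pixel ring: grey mask in each view
for n,(x0,y0,x1,y1) in dict(top=(228,116,253,141),scene=(225,238,248,262)).items():
    im=cv2.imread(f'pics/{n}3.png');h=cv2.cvtColor(im,cv2.COLOR_BGR2HSV)[y0:y1,x0:x1]
    m=((h[...,1]<45)&(h[...,2]>95)).astype(np.uint8)
    print(n);print('\n'.join(''.join('#' if q else '.' for q in r_) for r_ in m))
s=readout.observe();R=s['tool_rot'];yaw=np.radians(4);X=np.array([np.cos(yaw),np.sin(yaw),0])
tgt=r-0.010*X; d=tgt-b; d[2]=0; print('world d',d,'tool',R.T@d*1000, 'down tool per m',R.T@[0,0,-1])
E
```

```text
ring [0.6761 0.0724 0.2816] 0.0009968833334293116
bridge end [0.5688 0.0614 0.3436] 0.0017270001997730577
top
.........................
...........##............
..........###............
...........##............
...........##............
..........####...........
........########.........
......####.....###.......
.....###........###......
.....##..........###.....
....###...........##.....
....##............##.....
....##............##.....
....##............##.....
....###...........##.....
.....##..........###.....
.....###.........##......
......##........##.......
.......###....####.......
........########.........
.........................
.........................
.........................
.........................
.........................
scene
.......................
.......................
.......................
.......................
.......................
.........###...........
......###.#####........
.....####....####......
....###.......###......
...###.........###.....
...##...........##.....
...##...........##.....
..###...........##.....
#####..........###.....
######.........##......
##.####.......###......
#...######.#####.......
#.....########.........
#........##............
.......................
#......................
#......................
#......................
#......................
world d [0.0973 0.0103 0.    ] tool [-69.1973   3.9933  69.1161] down tool per m [0.7067 0.0002 0.7075]
```

Request:
arm_command:
  rows: "1 -15 1 15 0 0 0;1 -20 1 20 0 0 0;1 -20 1 20 0 0 0;1 -14 1 14 0 0 0;1 0 0 0 0 0 0"

```text
time_s: 7.58
position: [0.6029, 0.0689, 0.2942]
tool_rot: [[-0.706, -0.064, 0.706], [-0.046, 0.998, 0.045], [-0.707, -0.0, -0.707]]
ft_force: [-1.2, 0.3, -2.2]
grip_width: 0.016
```

```bash
cat > snap.py <<'E'
import sys
from h import *
np.set_printoptions(precision=4,suppress=True)
k=sys.argv[1]
eyes.get_image('top')
t=eyes.get_image('top')[:,:,::-1];sc=eyes.get_image('scene')[:,:,::-1]
cv2.imwrite(f'pics/top{k}.png',t);cv2.imwrite(f'pics/scene{k}.png',sc)
s=readout.observe();P=s['position'];R=s['tool_rot'];print(s['time_s'],P,s['ft_force'],s['wrist_torque'],s['q'].round(1))
Rp=R@np.diag([-1,1,-1.])
for p in [(97.7,0,.3),(75.1,0,-22.3)]: print(P+Rp@((np.array(p)-[16,0,15.8])/1000))
def c(i,x,y,w,h):return cv2.resize(i[y:y+h,x:x+w],(400,300),interpolation=cv2.INTER_CUBIC)
x,y,a,b=map(int,sys.argv[2:6])
cv2.imwrite(f'pics/c{k}.png',np.hstack([c(t,x,y,80,60),c(sc,a,b,80,60)]))
E
python3 snap.py 4 200 105 205 215
```

```text
7.7333 [0.5994 0.069  0.2939] [ 0.1735 -0.2677 -1.4511] [0.019  0.5415 0.0453] [  -8.    11.5   93.9   16.    31.3 -112.1]
[0.6681 0.0734 0.3406]
[0.668  0.0734 0.3086]
```

View pics/c4.png

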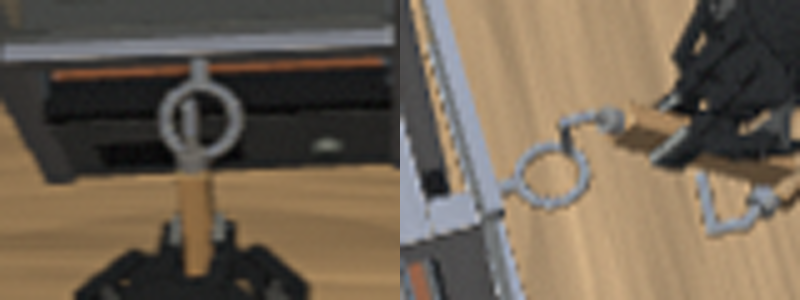

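Prong sits over the ring (ring centre crop (200,120); the prong's leftward offset is parallax from its extra height). Descending.

Request:
arm_command:
  rows: "1 8 0 8 0 0 0;1 10 0 10 0 0 0;1 8 0 8 0 0 0;1 4 0 4 0 0 0;1 0 0 0 0 0 0"

```text
time_s: 8.15
position: [0.5987, 0.0688, 0.2508]
tool_rot: [[-0.707, -0.064, 0.704], [-0.045, 0.998, 0.045], [-0.705, 0.001, -0.709]]
ft_force: [-0.1, -0.2, -1.9]
grip_width: 0.0158
```

```bash
python3 snap.py 5 200 105 205 215
```

```text
8.3 [0.5997 0.0687 0.2529] [ 0.272   0.5421 -1.8381] [-0.029   0.5137 -0.0446] [  -8.    14.2   98.    20.1   24.6 -116.8]
[0.6682 0.0731 0.2998]
[0.6682 0.0731 0.2678]
```

View pics/c5.png

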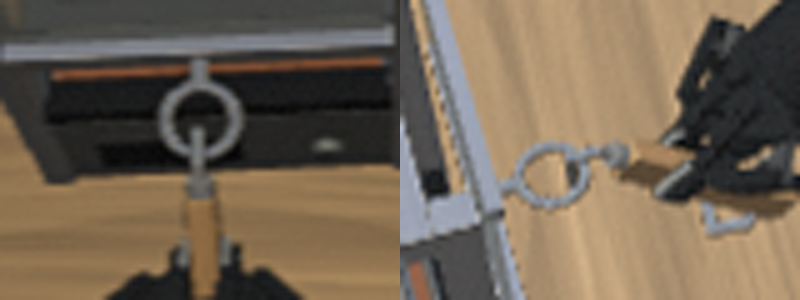

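The prong is inside the ring. q5 is falling towards its 10° limit as the tool goes down, so before drawing I'll fit the simple arm geometry to the recorded poses and predict q5 at the bottom.

```bash
python3 - <<'E'
from h import *
from scipy.spatial.transform import Rotation as Ro
from scipy.optimize import least_squares
np.set_printoptions(precision=3,suppress=True)
s=readout.observe()
D=[([55.331,21.8376,74.3786,0,83.857,-12.337],[.20886,.50855,.24778]),
([-49.1445,32.749,87.4605,0,59.744,-128.811],[.44348,-.33314,.0758]),
([-12.3,1.2,106,22.3,30.9,-120.8],[.50321,.05858,.29479]),
([-8,11.5,93.9,16,31.3,-112.1],[.5994,.069,.2939]),
(list(s['q']),list(s['position']))]
E=lambda ax,a:Ro.from_euler(ax,a,degrees=True).as_matrix()
def fk(q,p):
    a1,a2,L,phi,h,T,o=p
    W=E('z',q[0])@np.array([a1+a2*np.sin(np.radians(q[1]))+L*np.sin(np.radians(q[1]+q[2])+phi),o,h+a2*np.cos(np.radians(q[1]))+L*np.cos(np.radians(q[1]+q[2])+phi)])
    R=E('z',q[0])@E('y',q[1]+q[2])@E('z',q[3])@E('y',q[4])@E('z',q[5])
    return W+T*R[:,2],R
f=lambda p:np.concatenate([fk(q,p)[0]-P for q,P in D]+[0.02*(np.array(p)-[0,.4,.4,0,.3,.2,.117])])
p=least_squares(f,[0,.4,.4,0,.3,.25,.117]).x;print('par',p,'res mm',f(p)[:15]*1000)
R0=fk(D[4][0],p)[1];print(R0,s['tool_rot'])
def ik(P,R,q0):
    g=lambda q:np.concatenate([(fk(q,p)[0]-P)*1000,50*(fk(q,p)[1]-R).ravel()*10])
    r=least_squares(g,q0);return r.x,r.cost
Rc=R0;q0=D[4][0];P0=np.array(D[4][1])
ring=np.array([.6682,.0731])
for dy in (0,15,-15,-25):
  for dp in (0,-8):
    Rr=E('z',dy)@R0@E('y',dp)
    off=E('z',dy)@np.array([P0[0]-ring[0],P0[1]-ring[1],0])
    q=q0
    out=[]
    for z in (.253,.2,.15,.11,.105):
        q,c=ik(np.array([ring[0]+off[0],ring[1]+off[1],z]),Rr,q);out.append((z,q.round(0).tolist(),round(c,3)))
    print(dy,dp,out[0],out[2],out[3])
E
```

```text
par [-0.001  0.535  0.366  0.274  0.129  0.24   0.118] res mm [-0.416 -0.499  0.75   0.216 -0.166 -0.059  0.354 -0.258 -0.11  -0.027
  0.133 -0.269  0.017 -0.066 -0.242]
[[ 0.064 -0.705  0.707]
 [-0.998 -0.045  0.045]
 [ 0.    -0.708 -0.706]] [[-0.705 -0.064  0.707]
 [-0.045  0.998  0.045]
 [-0.708 -0.    -0.706]]
0 0 (0.253, [-8.0, 14.0, 98.0, 20.0, 25.0, -117.0], np.float64(0.0)) (0.15, [-8.0, 23.0, 106.0, 54.0, 10.0, -152.0], np.float64(0.0)) (0.11, [-8.0, 28.0, 109.0, 95.0, 8.0, -194.0], np.float64(0.0))
0 -8 (0.253, [-12.0, 14.0, 98.0, 39.0, 31.0, -137.0], np.float64(0.0)) (0.15, [-12.0, 23.0, 106.0, 68.0, 21.0, -169.0], np.float64(0.0)) (0.11, [-12.0, 28.0, 109.0, 86.0, 19.0, -188.0], np.float64(0.0))
15 0 (0.253, [-16.0, 15.0, 97.0, 42.0, 36.0, -152.0], np.float64(0.0)) (0.15, [-16.0, 24.0, 105.0, 65.0, 26.0, -179.0], np.float64(0.0)) (0.11, [-16.0, 28.0, 107.0, 79.0, 24.0, -194.0], np.float64(0.0))
15 -8 (0.253, [-19.0, 16.0, 95.0, 48.0, 46.0, -159.0], np.float64(0.0)) (0.15, [-19.0, 25.0, 103.0, 64.0, 37.0, -180.0], np.float64(0.0)) (0.11, [-19.0, 29.0, 105.0, 73.0, 35.0, -190.0], np.float64(0.0))
-15 0 (0.253, [0.0, 16.0, 96.0, -20.0, 25.0, -64.0], np.float64(0.0)) (0.15, [0.0, 24.0, 104.0, -49.0, 11.0, -33.0], np.float64(0.0)) (0.11, [0.0, 29.0, 106.0, -85.0, 8.0, 3.0], np.float64(0.0))
-15 -8 (0.253, [-4.0, 15.0, 98.0, 8.0, 22.0, -92.0], np.float64(0.0)) (0.15, [-4.0, 24.0, 106.0, 30.0, 6.0, -115.0], np.float64(0.0)) (0.11, [-4.0, 28.0, 108.0, 122.0, 3.0, -207.0], np.float64(0.0))
-25 0 (0.253, [5.0, 18.0, 92.0, -36.0, 33.0, -39.0], np.float64(0.0)) (0.15, [5.0, 26.0, 100.0, -59.0, 22.0, -14.0], np.float64(0.0)) (0.11, [5.0, 30.0, 102.0, -74.0, 19.0, 3.0], np.float64(0.0))
-25 -8 (0.253, [1.0, 16.0, 95.0, -20.0, 25.0, -56.0], np.float64(0.0)) (0.15, [1.0, 25.0, 103.0, -51.0, 11.0, -23.0], np.float64(0.0)) (0.11, [1.0, 29.0, 106.0, -89.0, 8.0, 14.0], np.float64(0.0))
```

```bash
cat > kin.py <<'E'
from h import *
from scipy.spatial.transform import Rotation as Ro
from scipy.optimize import least_squares
p=np.array([-0.001,.535,.366,.274,.129,.24,.118])
E=lambda ax,a:Ro.from_euler(ax,a,degrees=True).as_matrix()
C=E('z',90)  # tool = R0 @ Rz(+90)?  set below
def fk(q):
    a1,a2,L,phi,h,T,o=p
    r=np.radians(q)
    W=E('z',q[0])@np.array([a1+a2*np.sin(r[1])+L*np.sin(r[1]+r[2]+phi),o,h+a2*np.cos(r[1])+L*np.cos(r[1]+r[2]+phi)])
    R=E('z',q[0])@E('y',q[1]+q[2])@E('z',q[3])@E('y',q[4])@E('z',q[5]+90)
    return W+T*R[:,2],R
def ik(P,R,q0):
    g=lambda q:np.concatenate([(fk(q)[0]-P)*1000,500*(fk(q)[1]-R).ravel()])
    r=least_squares(g,q0);return r.x,r.cost
def rot(yaw,slope): # tool rot for pole yaw and slope(hook up)
    Rp=E('z',yaw)@E('y',-slope); return Rp@np.diag([-1,1,-1.])
TCPp=np.array([16,0,15.8])/1000
def tcp(yaw,slope,W,pp=(97.7,0,.3)): # TCP so that pole point pp is at world W
    R=rot(yaw,slope);Rp=R@np.diag([-1,1,-1.]);return np.asarray(W)-Rp@(np.array(pp)/1000-TCPp),R
E
python3 - <<'E'
from kin import *
s=readout.observe();print(np.abs(fk(s['q'])[1]-s['tool_rot']).max(),(fk(s['q'])[0]-s['position'])*1000)
ring=np.array([.6765,.0722])
for slope in (45,38,32):
  for yaw in (4,-10,-20,-30,-38,-46):
    q=s['q'];Q=[]
    # first turn in place at current height then descend
    for t in np.linspace(0,1,8):
        y,sl=3.7+(yaw-3.7)*t,45+(slope-45)*t;d=E('z',y)[:,0]
        P,R=tcp(y,sl,[*(ring-.010*d[:2]),.30]);q,c=ik(P,R,q);Q.append(q)
    for z in np.linspace(.30,.15,10):
        P,R=tcp(yaw,slope,[*(ring-.010*d[:2]),z]);q,c=ik(P,R,q);Q.append(q)
    Q=np.array(Q);print(slope,yaw,'q4',Q[:,3].min().round(),Q[:,3].max().round(),'q5',Q[:,4].min().round(),'q6',Q[:,5].min().round(),Q[:,5].max().round(),'c',round(c,2))
E
```

```text
2.706168622523819e-16 [1.12070005 0.27400542 0.30292162]
45 4 q4 21.0 103.0 q5 9.0 q6 -202.0 -118.0 c 0.0
45 -10 q4 -98.0 21.0 q5 7.0 q6 -118.0 15.0 c 0.0
45 -20 q4 -79.0 21.0 q5 18.0 q6 -118.0 6.0 c 0.0
45 -30 q4 -69.0 21.0 q5 23.0 q6 -118.0 7.0 c 0.0
45 -38 q4 -63.0 21.0 q5 23.0 q6 -118.0 8.0 c 0.0
45 -46 q4 -59.0 21.0 q5 23.0 q6 -118.0 10.0 c 0.0
38 4 q4 13.0 34.0 q5 13.0 q6 -133.0 -110.0 c 0.0
38 -10 q4 -26.0 21.0 q5 13.0 q6 -118.0 -57.0 c 0.0
38 -20 q4 -44.0 21.0 q5 21.0 q6 -118.0 -29.0 c 0.0
38 -30 q4 -47.0 21.0 q5 25.0 q6 -118.0 -15.0 c 0.0
38 -38 q4 -47.0 21.0 q5 25.0 q6 -118.0 -8.0 c 0.0
38 -46 q4 -46.0 21.0 q5 25.0 q6 -118.0 -2.0 c 0.0
32 4 q4 9.0 21.0 q5 23.0 q6 -118.0 -106.0 c 0.0
32 -10 q4 -12.0 21.0 q5 23.0 q6 -118.0 -71.0 c 0.0
32 -20 q4 -26.0 21.0 q5 25.0 q6 -118.0 -47.0 c 0.0
32 -30 q4 -33.0 21.0 q5 25.0 q6 -118.0 -30.0 c 0.0
32 -38 q4 -35.0 21.0 q5 25.0 q6 -118.0 -20.0 c 0.0
32 -46 q4 -36.0 21.0 q5 25.0 q6 -118.0 -12.0 c 0.0
```

Straight down at 45° would run q5 below its limit (9° or less). Lowering the slope to about 33° keeps q5 ≥ 23° throughout, and the ring bar still nests under the bridge at the apex. I'll work out that shift.

```bash
python3 - <<'E'
from kin import *
np.set_printoptions(precision=2,suppress=True)
s=readout.observe();P0,R0=s['position'],s['tool_rot']
Rp=R0@np.diag([-1,1,-1.]);W=P0+Rp@(np.array([97.7,0,.3])/1000-TCPp);X=E('z',3.7)[:,0]
print('W',W*1000)
P1,R1=tcp(3.7,33,W+.006*X+[0,0,-.0037])
print('world',(P1-P0)*1000,'tool0',R0.T@(P1-P0)*1000,'rv',Ro.from_matrix(R0.T@R1).as_rotvec(degrees=True))
print('P1',P1,'down in new tool',R1.T@[0,0,-1],'X',R1.T@X)
for pp in [(85,0,13),(75.1,0,-22.3)]: print(pp,P1+(R1@np.diag([-1,1,-1.]))@(np.array(pp)/1000-TCPp))
q=s['q']
for z in (0,-.05,-.1,-.15): q,c=ik(P1+[0,0,z],R1,q);print(q)
E
```

```text
W [668.19  73.13 299.8 ]
world [-2.29 -0.18 11.71] tool0 [-6.67 -0.04 -9.89] rv [-0.04 12.08 -0.02]
P1 [0.6  0.07 0.26] down in new tool [0.54 0.   0.84] X [-0.84 -0.    0.54]
(85, 0, 13) [0.66 0.07 0.3 ]
(75.1, 0, -22.3) [0.67 0.07 0.26]
[  -7.18   14.96   88.8     8.51   44.03 -105.29]
[  -7.18   18.04   93.57   10.     36.28 -107.25]
[  -7.18   21.83   97.69   12.43   28.53 -110.12]
[  -7.18   26.3   101.11   16.77   20.88 -114.88]
```

Request:
arm_command:
  rows: "1 -2.5 0 -3 0 4 0;1 -2.3 0 -3.3 0 4 0;1 -2 0 -3.5 0 4 0;1 0 0 0 0 0 0;1 0 0 0 0 0 0"

```text
time_s: 8.72
position: [0.5987, 0.0688, 0.2647]
tool_rot: [[-0.835, -0.064, 0.547], [-0.054, 0.998, 0.035], [-0.548, -0.0, -0.837]]
ft_force: [0.3, -0.5, -2.1]
grip_width: 0.0162
```

Request:
arm_command:
  rows: "1 1.6 0 2.5 0 0 0;1 1.6 0 2.5 0 0 0;1 1.6 0 2.5 0 0 0;1 1.6 0 2.5 0 0 0;1 0 0 0 0 0 0"

```text
time_s: 9.13
position: [0.5984, 0.0687, 0.2517]
tool_rot: [[-0.837, -0.064, 0.544], [-0.053, 0.998, 0.035], [-0.545, 0.0, -0.838]]
ft_force: [-0.4, 1.0, 1.9]
grip_width: 0.016
```

```bash
python3 snap.py 6 200 105 205 215
```

```text
9.2833 [0.5983 0.0687 0.2518] [ 0.5991 -0.8583  0.2897] [-0.0217  0.1138  0.0309] [  -7.1   15.8   89.8    8.7   42.2 -105.5]
[0.6751 0.0736 0.2833]
[0.6685 0.0732 0.2521]
```

View pics/c6.png

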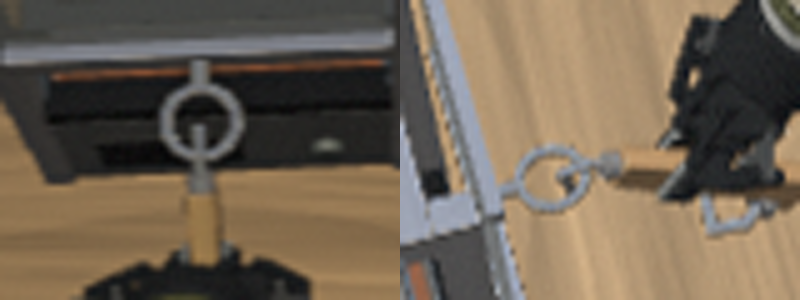

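Hooked: the bridge lies over the front bar and the prong is inside the ring, and force has risen about 2 N on contact. Drawing down at 60 mm/s.

Request:
arm_command:
  rows: "1 1.1 0 1.7 0 0 0;1 2.2 0 3.4 0 0 0;1 2.7 0 4.2 0 0 0;1 2.7 0 4.2 0 0 0;1 2.7 0 4.2 0 0 0"

```text
time_s: 9.7
position: [0.5986, 0.0687, 0.2306]
tool_rot: [[-0.837, -0.064, 0.544], [-0.054, 0.998, 0.035], [-0.545, -0.0, -0.838]]
ft_force: [1.7, 0.4, 3.7]
grip_width: 0.0158
```

Request:
arm_command:
  rows: "1 2.7 0 4.2 0 0 0;1 2.7 0 4.2 0 0 0;1 2.7 0 4.2 0 0 0;1 2.7 0 4.2 0 0 0;1 2.7 0 4.2 0 0 0"

```text
time_s: 10.12
position: [0.5986, 0.0687, 0.2054]
tool_rot: [[-0.837, -0.064, 0.544], [-0.054, 0.998, 0.035], [-0.545, -0.0, -0.839]]
ft_force: [0.8, -0.4, 3.7]
grip_width: 0.0161
```

Request:
arm_command:
  rows: "1 2.7 0 4.2 0 0 0;1 2.7 0 4.2 0 0 0;1 2.7 0 4.2 0 0 0;1 2.7 0 4.2 0 0 0;1 2.7 0 4.2 0 0 0"

```text
time_s: 10.53
position: [0.5986, 0.0687, 0.1804]
tool_rot: [[-0.837, -0.064, 0.543], [-0.054, 0.998, 0.035], [-0.545, -0.0, -0.839]]
ft_force: [0.9, 0.9, 3.0]
grip_width: 0.0157
```

Request:
arm_command:
  rows: "1 2.7 0 4.2 0 0 0;1 2.7 0 4.2 0 0 0;1 2.7 0 4.2 0 0 0;1 2.7 0 4.2 0 0 0;1 2.7 0 4.2 0 0 0"

```text
time_s: 10.95
position: [0.5986, 0.0687, 0.1554]
tool_rot: [[-0.837, -0.064, 0.543], [-0.054, 0.998, 0.035], [-0.544, 0.0, -0.839]]
ft_force: [0.4, -0.7, 2.8]
grip_width: 0.0158
```

Request:
arm_command:
  rows: "1 2.7 0 4.2 0 0 0;1 2.7 0 4.2 0 0 0;1 2.2 0 3.4 0 0 0;1 1.6 0 2.5 0 0 0;1 1.1 0 1.7 0 0 0"

```text
time_s: 11.37
position: [0.5987, 0.0688, 0.1364]
tool_rot: [[-0.837, -0.064, 0.543], [-0.054, 0.998, 0.035], [-0.544, 0.0, -0.839]]
ft_force: [0.0, -1.0, 2.8]
grip_width: 0.0161
```

```bash
python3 snap.py 7 200 115 200 225; python3 - <<'E'
from h import *
for n,(x0,y0,x1,y1) in dict(top=(225,130,255,165)).items():
    im=cv2.imread(f'pics/{n}7.png');h=cv2.cvtColor(im,cv2.COLOR_BGR2HSV)[y0:y1,x0:x1]
    m=((h[...,1]<45)&(h[...,2]>95)).astype(np.uint8)
    print('\n'.join(str(y0+i)+' '+''.join('#' if q else '.' for q in r_) for i,r_ in enumerate(m)))
E
```

```text
11.5167 [0.5985 0.0688 0.1364] [ 1.6256 -1.0345  0.0014] [-0.0403  0.1391 -0.1212] [  -7.1   24.5   99.3   14.2   24.5 -112. ]
[0.6753 0.0737 0.1678]
[0.6687 0.0733 0.1366]
130 #.................#...........
131 .................##...........
132 .................##...........
133 .................##...........
134 .................###..........
135 ...............#######........
136 .............####....###......
137 .............##.......###.....
138 ............##.........##.....
139 ...........###..........##....
140 ...........##...........##....
141 ...........##...........##....
142 ...........##....##.....##....
143 ...........###...##.....##....
144 ............##...###...##.....
145 .............##..###..###.....
146 .............###########......
147 ...............########.......
148 .................###..........
149 ..................#...........
150 ..................#...........
151 .................####.........
152 .................####.........
153 .................####.........
154 ..............................
155 ..............................
156 ..............................
157 ..............................
158 ..............................
159 ..............................
160 ..............................
161 ..............................
162 ..............................
163 ..............................
164 ...............#..............
```

Request:
arm_command:
  rows: "1 1.1 0 1.7 0 0 0;1 1.4 0 2.1 0 0 0;1 1.1 0 1.7 0 0 0;1 0.8 0 1.2 0 0 0;1 0.5 0 0.8 0 0 0"

```text
time_s: 11.93
position: [0.5988, 0.0688, 0.1278]
tool_rot: [[-0.837, -0.064, 0.543], [-0.054, 0.998, 0.035], [-0.545, 0.0, -0.839]]
ft_force: [-1.5, -0.5, 2.8]
grip_width: 0.0161
```

Request:
arm_command:
  rows: "1 0.5 0 0.8 0 0 0;1 0.5 0 0.8 0 0 0;1 0.5 0 0.8 0 0 0"

```text
time_s: 12.18
position: [0.5988, 0.0688, 0.125]
tool_rot: [[-0.837, -0.064, 0.543], [-0.054, 0.998, 0.035], [-0.545, 0.0, -0.839]]
ft_force: [-1.1, -0.0, 2.5]
grip_width: 0.0158
```

Request:
arm_command:
  rows: "1 0.3 0 0.4 0 0 0;1 0.3 0 0.4 0 0 0"

```text
time_s: 12.35
position: [0.5988, 0.0688, 0.1241]
tool_rot: [[-0.837, -0.064, 0.544], [-0.054, 0.998, 0.035], [-0.545, 0.0, -0.839]]
ft_force: [-0.8, 0.2, 2.4]
grip_width: 0.0159
```

Request:
arm_command:
  rows: "1 0.3 0 0.4 0 0 0;1 0.3 0 0.4 0 0 0;1 0.3 0 0.4 0 0 0"

```text
time_s: 12.6
position: [0.599, 0.0687, 0.1231]
tool_rot: [[-0.836, -0.064, 0.545], [-0.054, 0.998, 0.035], [-0.546, -0.0, -0.838]]
ft_force: [-3.2, 0.4, 6.0]
grip_width: 0.0158
```

Request:
arm_command:
  rows: "1 0.3 0 0.4 0 0 0;1 0.3 0 0.4 0 0 0"

```text
time_s: 12.77
position: [0.5992, 0.0687, 0.1227]
tool_rot: [[-0.835, -0.064, 0.546], [-0.054, 0.998, 0.034], [-0.547, -0.001, -0.837]]
ft_force: [-3.0, 0.1, 9.8]
grip_width: 0.016
```

Request:
arm_command:
  rows: "1 0.3 0 0.4 0 0 0;1 0.3 0 0.4 0 0 0"

```text
time_s: 12.93
position: [0.5994, 0.0687, 0.1223]
tool_rot: [[-0.835, -0.064, 0.547], [-0.054, 0.998, 0.034], [-0.548, -0.001, -0.836]]
ft_force: [-5.5, 1.0, 13.0]
grip_width: 0.016
```

At the stop: force climbs about 4 N/mm with the guard stationary. Raising to about 20 N (ft_z ≈ 19 with the 1.6 N tare) and holding.

Request:
arm_command:
  rows: "1 0.3 0 0.4 0 0 0;1 0.3 0 0.4 0 0 0;1 0.3 0 0.4 0 0 0"

```text
time_s: 13.18
position: [0.5998, 0.0686, 0.1217]
tool_rot: [[-0.833, -0.064, 0.549], [-0.054, 0.998, 0.034], [-0.55, -0.001, -0.835]]
ft_force: [-7.0, 0.5, 17.0]
grip_width: 0.0163
```

Request:
arm_command:
  rows: "1 0 0 0 0 0 0"

```text
time_s: 13.27
position: [0.5998, 0.0686, 0.1217]
tool_rot: [[-0.833, -0.064, 0.549], [-0.054, 0.998, 0.034], [-0.55, -0.001, -0.835]]
ft_force: [-6.8, 1.4, 16.4]
grip_width: 0.016
```

Request:
arm_command:
  rows: "1 0.3 0 0.4 0 0 0;1 0.2 0 0.3 0 0 0;1 0 0 0 0 0 0;1 0 0 0 0 0 0"

```text
time_s: 13.6
position: [0.6, 0.0682, 0.1206]
tool_rot: [[-0.833, -0.063, 0.549], [-0.053, 0.998, 0.033], [-0.55, -0.001, -0.835]]
ft_force: [-2.9, -1.4, 12.9]
grip_width: 0.016
```

Request:
arm_command:
  rows: "1 0 0 0 0 0 0;1 0 0 0 0 0 0;1 0 0 0 0 0 0"

```text
time_s: 13.85
position: [0.6, 0.0682, 0.1206]
tool_rot: [[-0.833, -0.063, 0.549], [-0.053, 0.998, 0.033], [-0.55, -0.001, -0.835]]
ft_force: [-4.7, -1.7, 12.3]
grip_width: 0.0158
```

Request:
arm_command:
  rows: "1 0 0 0 0 0 0;1 0 0 0 0 0 0;1 0 0 0 0 0 0"

```text
time_s: 14.1
position: [0.6, 0.0682, 0.1206]
tool_rot: [[-0.833, -0.063, 0.549], [-0.053, 0.998, 0.033], [-0.55, -0.001, -0.835]]
ft_force: [-3.8, -2.3, 13.1]
grip_width: 0.0161
```

```bash
python3 snap.py 8 200 115 200 225; python3 - <<'E'
from h import *
for n,(x0,y0,x1,y1) in dict(top=(225,130,255,165)).items():
    im=cv2.imread(f'pics/{n}8.png');h=cv2.cvtColor(im,cv2.COLOR_BGR2HSV)[y0:y1,x0:x1]
    m=((h[...,1]<45)&(h[...,2]>95)).astype(np.uint8)
    print('\n'.join(str(y0+i)+' '+''.join('#' if q else '.' for q in r_) for i,r_ in enumerate(m[:28])))
print(proj('top',[.6763,.0723,.15]),proj('top',[.6763,.0723,.154]))
E
```

```text
14.25 [0.6    0.0682 0.1206] [-3.7355 -0.8325 13.8936] [-0.0642 -1.3327 -0.2928] [  -7.1   26.   100.4   16.1   21.4 -114. ]
[0.6766 0.073  0.1526]
[0.6702 0.0726 0.1213]
130 ##############################
131 ########......................
132 ..................##..........
133 ..................##..........
134 ..................##..........
135 ..................##..........
136 ................######........
137 ..............####..####......
138 .............###.......##.....
139 .............##........##.....
140 ............##..........##....
141 ............##..........##....
142 ............##..........##....
143 ............##....##....##....
144 ............##....##....##....
145 ............##....##...###....
146 .............##...#....##.....
147 .............####.##.###......
148 ...............########.......
149 .................###..........
150 ..............................
151 ..................##..........
152 ..................###.........
153 .................####.........
154 .................####.........
155 ..............................
156 ..............................
157 ..............................
(np.float64(243.90256715867824), np.float64(142.84100388989935)) (np.float64(243.79758920915052), np.float64(142.46551440278273))
```

View pics/c8.png

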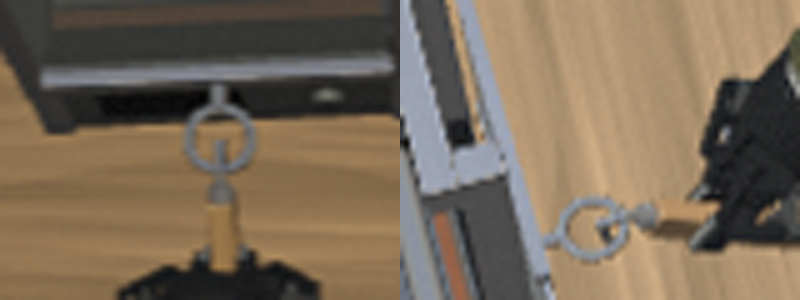

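The guard is down: the ring is at top-view row 142.5, matching z = 0.15. The pole slipped slightly in the fingers at about 18 N, and the load fell to about 15 N. The wrist torque shows that a -x side load adds to the twisting moment, so I'll ease back in -x and then pull again.

Request:
arm_command:
  rows: "1 0.8 0 -0.5 0 0 0;1 0.8 0 -0.5 0 0 0;1 0 0 0 0 0 0"
  squeeze: 120

```text
time_s: 14.5
position: [0.5991, 0.068, 0.121]
tool_rot: [[-0.832, -0.063, 0.551], [-0.053, 0.998, 0.033], [-0.552, -0.002, -0.834]]
ft_force: [2.6, -0.4, 10.5]
grip_width: 0.0164
```

Request:
arm_command:
  rows: "1 0.3 0 0.4 0 0 0;1 0.3 0 0.4 0 0 0;1 0 0 0 0 0 0"

```text
time_s: 14.75
position: [0.5992, 0.068, 0.1205]
tool_rot: [[-0.832, -0.063, 0.552], [-0.053, 0.998, 0.033], [-0.553, -0.002, -0.833]]
ft_force: [0.4, -0.5, 14.7]
grip_width: 0.016
```

```bash
python3 - <<'E'
from h import *
s=readout.observe();print(s['ft_force'],s['wrist_torque'],s['position'],s['q'][3:])
E
```

```text
[ 0.39880636 -0.45988349 14.72728434] [ 0.03557692 -1.90253372 -0.04610261] [0.5992485  0.06796466 0.12051156] [  16.3704286    21.03640524 -114.35989442]
```

Request:
arm_command:
  rows: "1 0.5 0 0.3 0 0 0;1 0.5 0 0.3 0 0 0;1 0.3 0 0.3 0 0 0"

```text
time_s: 15.0
position: [0.5994, 0.0679, 0.12]
tool_rot: [[-0.83, -0.063, 0.554], [-0.053, 0.998, 0.033], [-0.555, -0.003, -0.832]]
ft_force: [-0.3, -0.4, 17.7]
grip_width: 0.0158
```

Request:
arm_command:
  rows: "1 0 0 0 0 0 0"

```text
time_s: 15.08
position: [0.5994, 0.0679, 0.12]
tool_rot: [[-0.83, -0.063, 0.554], [-0.053, 0.998, 0.033], [-0.555, -0.003, -0.832]]
ft_force: [0.7, 0.1, 18.1]
grip_width: 0.016
```

Pull is about 19.5 N; adding a touch and holding.

Request:
arm_command:
  rows: "1 0.2 0 0.2 0 0 0;1 0 0 0 0 0 0;1 0 0 0 0 0 0"

```text
time_s: 15.33
position: [0.5995, 0.0679, 0.12]
tool_rot: [[-0.83, -0.063, 0.555], [-0.053, 0.998, 0.032], [-0.556, -0.003, -0.831]]
ft_force: [0.0, 0.3, 19.8]
grip_width: 0.0161
```

Request:
arm_command:
  rows: "1 0 0 0 0 0 0;1 0 0 0 0 0 0;1 0 0 0 0 0 0"

```text
time_s: 15.58
position: [0.5995, 0.0679, 0.12]
tool_rot: [[-0.83, -0.062, 0.555], [-0.053, 0.998, 0.032], [-0.556, -0.003, -0.831]]
ft_force: [0.8, 0.1, 19.3]
grip_width: 0.0163
```

Request:
arm_command:
  rows: "1 0 0 0 0 0 0;1 0 0 0 0 0 0"

```text
time_s: 15.75
position: [0.5995, 0.0679, 0.12]
tool_rot: [[-0.83, -0.062, 0.555], [-0.053, 0.998, 0.032], [-0.556, -0.003, -0.831]]
ft_force: [1.0, 0.8, 18.6]
grip_width: 0.0159
```

Held 20–21 N net for over 0.6 s. Now unload and lift the prong out.

Request:
arm_command:
  rows: "1 -1.1 0 -1.7 0 0 0;1 -1.1 0 -1.7 0 0 0;1 -1.1 0 -1.7 0 0 0;1 -2.5 0 1.6 0 0 0;1 0 0 0 0 0 0"

```text
time_s: 16.17
position: [0.5994, 0.0687, 0.122]
tool_rot: [[-0.836, -0.064, 0.545], [-0.054, 0.998, 0.035], [-0.546, -0.0, -0.838]]
ft_force: [4.1, 0.0, 3.3]
grip_width: 0.016
```

```bash
python3 snap.py 9 200 115 200 225
```

```text
16.3167 [0.5994 0.0686 0.1219] [4.8288 1.1834 3.6786] [ 0.0551 -0.926  -0.0066] [  -7.1   25.9  100.2   15.7   22.  -113.6]
[0.6761 0.0736 0.1535]
[0.6696 0.0731 0.1222]
```

View pics/c9.png

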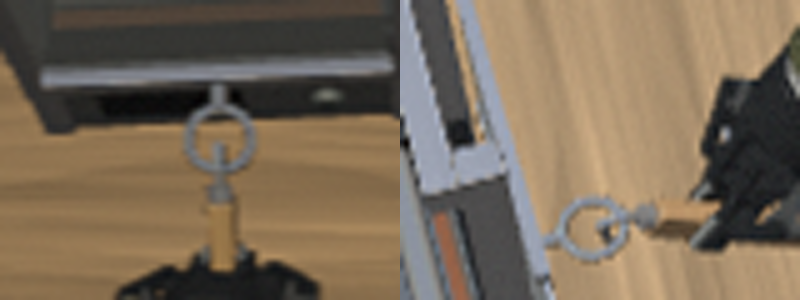

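Request:
arm_command:
  rows: "1 -1.1 0 -1.7 0 0 0;1 -1.1 0 -1.7 0 0 0;1 0 0 0 0 0 0"

```text
time_s: 16.57
position: [0.5975, 0.069, 0.1247]
tool_rot: [[-0.839, -0.065, 0.54], [-0.054, 0.998, 0.036], [-0.541, 0.001, -0.841]]
ft_force: [0.5, -0.5, -1.2]
grip_width: 0.0164
```

Request:
arm_command:
  rows: "1 -1.1 0 -1.7 0 0 0;1 -1.1 0 -1.7 0 0 0;1 0 0 0 0 0 0"

```text
time_s: 16.82
position: [0.5985, 0.0688, 0.1298]
tool_rot: [[-0.837, -0.064, 0.543], [-0.054, 0.998, 0.035], [-0.544, 0.0, -0.839]]
ft_force: [-0.2, -0.3, -1.4]
grip_width: 0.0161
```

```bash
python3 - <<'E'
from h import *
s=readout.observe();print(s['ft_force'],s['wrist_torque'],s['position'])
t=eyes.get_image('top')[:,:,::-1];h=cv2.cvtColor(t.copy(),cv2.COLOR_BGR2HSV)[130:158,225:255]
m=((h[...,1]<45)&(h[...,2]>95))
print('\n'.join(str(130+i)+' '+''.join('#' if q else '.' for q in r_) for i,r_ in enumerate(m)))
E
```

```text
[-0.2326741  -0.34869537 -1.44807065] [-0.05035603  0.37570752 -0.00846793] [0.59852968 0.06880597 0.12981244]
130 ##############################
131 ########......................
132 ..................##..........
133 ..................##..........
134 ..................##..........
135 ..................##..........
136 ................######........
137 ..............####..####......
138 .............###......###.....
139 .............##........##.....
140 ............##..........##....
141 ............##..........##....
142 ............##..........##....
143 ............##...##.....##....
144 ............##...##.....##....
145 ............##...###...###....
146 .............##..###...##.....
147 .............#######.###......
148 ...............########.......
149 .................####.........
150 ..................#...........
151 ..................##..........
152 .................####.........
153 .................####.........
154 .................####.........
155 ..............................
156 ..............................
157 ..............................
```

Free: force is back to the tare and the ring hasn't moved. Lifting out with a 2.5 mm shift away from the bar.

Request:
arm_command:
  rows: "1 -2.1 0 1.4 0 0 0;1 -2.2 0 -3.3 0 0 0;1 -3.3 0 -5 0 0 0;1 -3.3 0 -5 0 0 0;1 0 0 0 0 0 0"

```text
time_s: 17.28
position: [0.602, 0.0689, 0.1474]
tool_rot: [[-0.835, -0.064, 0.546], [-0.054, 0.998, 0.035], [-0.547, -0.001, -0.837]]
ft_force: [0.4, 0.6, -1.2]
grip_width: 0.0159
```

Request:
arm_command:
  rows: "1 -4.4 0 -6.7 0 0 0;1 -4.4 0 -6.7 0 0 0;1 -5.5 0 -8.4 0 0 0;1 -5.5 0 -8.4 0 0 0;1 -5.5 0 -8.4 0 0 0"

```text
time_s: 17.7
position: [0.6016, 0.0689, 0.193]
tool_rot: [[-0.837, -0.064, 0.544], [-0.054, 0.998, 0.035], [-0.545, -0.0, -0.838]]
ft_force: [-0.4, -0.2, -1.5]
grip_width: 0.0161
```

```bash
python3 snap.py 10 200 105 200 205; python3 - <<'E'
from h import *
for n,(x0,y0,x1,y1) in dict(top=(225,130,255,165),scene=(225,225,290,275)).items():
    im=cv2.imread(f'pics/{n}10.png');h=cv2.cvtColor(im,cv2.COLOR_BGR2HSV)[y0:y1,x0:x1]
    m=((h[...,1]<45)&(h[...,2]>95)).astype(np.uint8)
    print('\n'.join(str(y0+i)+' '+''.join('#' if q else '.' for q in r_) for i,r_ in enumerate(m)))
E
```

```text
17.85 [0.6018 0.0689 0.1929] [-0.3841 -0.1251 -2.0634] [-0.0389  0.3748  0.002 ] [  -7.    20.1   94.7   10.6   33.1 -107.9]
[0.6785 0.0738 0.2245]
[0.672  0.0734 0.1932]
130 ##############################
131 ########......................
132 ..................##..........
133 ..................##..........
134 ..................##..........
135 ................####..........
136 ................##.###........
137 ..............####..####......
138 .............####......##.....
139 .............####......##.....
140 ............##..#.......##....
141 ............##..#.......##....
142 ............##..#.......##....
143 ............##..##......##....
144 ............##.####.....##....
145 ............##.###.....###....
146 .............#.####....##.....
147 ...............####..###......
148 .....................##.......
149 ..............................
150 ..............................
151 ..............................
152 ..............................
153 ..............................
154 ..............................
155 ..............................
156 ...............
[... 3095 characters left out ...]

265 #........#########...............................................
266 ##......###.....####.............................................
267 ##.....###........##.............................................
268 ##.....##.........##.............................................
269 ##.....##..........##............................................
270 ###...##...........##............................................
271 ###..###...........#.............................................
272 #########.........##.............................................
273 ##########.......###.............................................
274 ####...####.....###..............................................
```

View pics/c10.png

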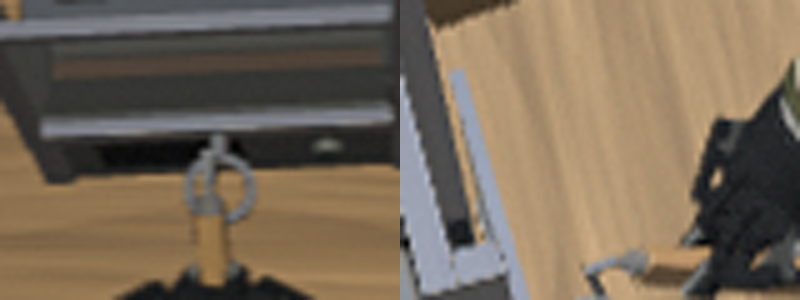

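The prong is out and the ring is unmoved at (242.5,142.5) in the top view. Twelve pictures are used, so from here I check numerically. Retreating, then measuring the pole's slip in the fingers from the wrist camera.

Request:
arm_command:
  rows: "1 -8 0 -13 0 0 0;1 -8 0 -13 0 0 0;1 8 0 -25 0 0 0;1 20 0 -20 0 0 0;1 25 0 -16 0 0 0"

```text
time_s: 18.27
position: [0.523, 0.0638, 0.2455]
tool_rot: [[-0.836, -0.064, 0.545], [-0.054, 0.998, 0.035], [-0.546, -0.0, -0.838]]
ft_force: [-0.1, 0.1, -2.2]
grip_width: 0.0162
```

Request:
arm_command:
  rows: "1 25 0 -16 0 0 0;1 25 0 -16 0 0 0;1 15 0 -10 0 0 0;1 0 0 0 0 0 0;1 0 0 0 0 0 0"

```text
time_s: 18.68
position: [0.4457, 0.0589, 0.2445]
tool_rot: [[-0.837, -0.063, 0.544], [-0.053, 0.998, 0.034], [-0.545, -0.0, -0.838]]
ft_force: [-0.6, 0.9, -1.1]
grip_width: 0.0162
```

```bash
python3 - <<'E'
from kin import *
np.set_printoptions(precision=2,suppress=True)
im=eyes.get_image('wrist')[:,:,::-1].copy();cv2.imwrite('pics/wrist11.png',im)
for n in('top','scene'):cv2.imwrite(f'pics/{n}11.png',eyes.get_image(n)[:,:,::-1])
s=readout.observe();P,R=s['position'],s['tool_rot'];print(P,R)
for f in ('wrist3','wrist11'):
    g=cv2.imread(f'pics/{f}.png').astype(int)
    print(f,'col277',[tuple(g[r,277]) for r in range(0,40,3)])
    for r in (60,120,200,300):
        d=np.abs(np.diff(g[r].sum(1)));c=[i for i in range(235,320) if d[i]>60];print(r,c)
m=eyes.camera_model('wrist');Rp=R@np.diag([-1,1,-1.])
g0=np.array([16,0,13.8])
for dl in (0,3,6,9,12):
    o=[]
    for pp in [(-85,0,26),(-85,0,0),(-85,9,26),(-85,-9,26),(65,0,26)]:
        w=P+Rp@((E('y',-dl)@(np.array(pp)-g0)+g0)/1000-TCPp);o.append(np.round(proj('wrist',w,m),1))
    print(dl,*o)
E
```

```text
[0.45 0.06 0.24] [[-0.84 -0.06  0.54]
 [-0.05  1.    0.03]
 [-0.54 -0.   -0.84]]
wrist3 col277 [(np.int64(123), np.int64(165), np.int64(199)), (np.int64(117), np.int64(158), np.int64(192)), (np.int64(125), np.int64(168), np.int64(203)), (np.int64(124), np.int64(167), np.int64(203)), (np.int64(57), np.int64(81), np.int64(102)), (np.int64(80), np.int64(112), np.int64(142)), (np.int64(99), np.int64(138), np.int64(177)), (np.int64(112), np.int64(155), np.int64(200)), (np.int64(111), np.int64(155), np.int64(199)), (np.int64(111), np.int64(154), np.int64(199)), (np.int64(110), np.int64(154), np.int64(199)), (np.int64(111), np.int64(156), np.int64(200)), (np.int64(111), np.int64(156), np.int64(200)), (np.int64(111), np.int64(156), np.int64(200))]
60 [247, 248, 304, 305, 306]
120 [249, 304]
200 [250, 251, 252, 300, 301, 302]
300 [249, 254, 255, 296, 297, 302, 316, 317]
wrist11 col277 [(np.int64(106), np.int64(140), np.int64(170)), (np.int64(108), np.int64(142), np.int64(173)), (np.int64(102), np.int64(136), np.int64(165)), (np.int64(108), np.int64(144), np.int64(175)), (np.int64(117), np.int
[... 229 characters left out ...]
int64(145), np.int64(178)), (np.int64(102), np.int64(144), np.int64(177)), (np.int64(103), np.int64(144), np.int64(179)), (np.int64(103), np.int64(145), np.int64(179)), (np.int64(104), np.int64(146), np.int64(179))]
60 [248, 250, 305]
120 [249, 251, 302, 303, 304]
200 [250, 251, 252, 300, 301, 302]
300 [249, 254, 255, 296, 297, 302, 317]
0 [277.7  15.8] [277.4  29.9] [308.7  15.8] [246.6  15.8] [277.4 410.2]
3 [277.6  17.4] [277.4  34.7] [307.2  17.3] [248.   17.4] [277.4 414.2]
6 [277.6  19.8] [277.3  39.8] [305.9  19.8] [249.3  19.8] [277.4 418. ]
9 [277.5  22.9] [277.3  45.3] [304.6  22.9] [250.4  23. ] [277.5 421.6]
12 [277.4  26.7] [277.3  51.1] [303.4  26.7] [251.5  26.8] [277.5 425. ]
```

Slip measures about 4° hook-up: the rear edge moved about +3 px, with consistent width change. I'll place with the tool 4° past vertical so the pole lies level.

Request:
arm_command:
  rows: "1 0 0 0 0 6 0;1 0 0 0 0 7 0;1 0 0 0 0 7 0;1 0 0 0 0 7 0;1 0 0 0 0 6 0"

```text
time_s: 19.25
position: [0.4474, 0.059, 0.2447]
tool_rot: [[-0.998, -0.064, -0.005], [-0.064, 0.998, -0.001], [0.005, -0.001, -1.0]]
ft_force: [-0.2, -0.6, -0.9]
grip_width: 0.0157
```

Request:
arm_command:
  rows: "1 0 0 0 0 4 0;1 0 0 0 0 0 5;1 0 0 0 0 0 5;1 0 0 0 0 0 4;1 0 -20 0 0 0 0"

```text
time_s: 19.67
position: [0.4437, 0.0408, 0.2441]
tool_rot: [[-0.981, 0.18, -0.07], [0.181, 0.984, -0.004], [0.068, -0.016, -0.998]]
ft_force: [0.5, -0.3, -2.1]
grip_width: 0.0161
```

Request:
arm_command:
  rows: "1 0 -33 0 0 0 0;1 0 -33 0 0 0 0;1 0 -33 0 0 0 0;1 0 -33 0 0 0 0;1 0 -33 0 0 0 0"

```text
time_s: 20.08
position: [0.4134, -0.1248, 0.2472]
tool_rot: [[-0.982, 0.178, -0.069], [0.179, 0.984, -0.005], [0.067, -0.017, -0.998]]
ft_force: [0.9, -0.6, -1.3]
grip_width: 0.0161
```

Request:
arm_command:
  rows: "1 0 -33 0 0 0 0;1 0 -33 0 0 0 0;1 0 -33 0 0 0 0;1 0 -33 0 0 0 0;1 0 -33 0 0 0 0"

```text
time_s: 20.5
position: [0.3837, -0.2875, 0.2499]
tool_rot: [[-0.981, 0.179, -0.07], [0.18, 0.984, -0.004], [0.068, -0.017, -0.998]]
ft_force: [1.3, 0.0, -1.5]
grip_width: 0.016
```

Request:
arm_command:
  rows: "1 0 -20 0 0 0 0;1 0 0 0 0 0 0;1 0 0 0 0 0 0"

```text
time_s: 20.75
position: [0.3802, -0.306, 0.2499]
tool_rot: [[-0.981, 0.18, -0.07], [0.181, 0.983, -0.003], [0.068, -0.016, -0.998]]
ft_force: [0.1, -0.0, -1.5]
grip_width: 0.0161
```

```bash
cat > tgt.py <<'E'
from kin import *
np.set_printoptions(precision=2,suppress=True)
s=readout.observe();P,R=s['position'],s['tool_rot']
T=np.array([.4435,-.3331,.0758]);Rt=rot(-10.33,-4)
print('P',P*1000,'to above(z kept), tool:',R.T@(np.array([T[0],T[1],P[2]])-P)*1000,'rv',Ro.from_matrix(R.T@Rt).as_rotvec(degrees=True),'down1 in target tool',Rt.T@[0,0,-1],'dz',(T[2]-P[2])*1000,s['ft_force'],s['q'])
E
python3 tgt.py
```

```text
P [ 380.22 -306.03  249.86] to above(z kept), tool: [-66.99 -15.21  -4.34] rv [-0.91  0.09 -0.13] down1 in target tool [-0.07  0.    1.  ] dz -174.0574256360139 [ 0.07 -0.02 -1.5 ] [ -51.12   16.82   81.8    -3.27   83.75 -130.27]
```

Request:
arm_command:
  rows: "1 -20 -5 -1.3 -0.9 0 0;1 -30 -7 -2 0 0 0;1 -17 -3.2 -1 0 0 0;1 0 0 0 0 0 0;1 0 0 0 0 0 0"

```text
time_s: 21.17
position: [0.4441, -0.3311, 0.2498]
tool_rot: [[-0.982, 0.178, -0.068], [0.178, 0.984, 0.012], [0.069, -0.0, -0.998]]
ft_force: [0.0, 0.2, -1.3]
grip_width: 0.0163
```

```bash
python3 tgt.py; python3 - <<'E'
from kin import *
np.set_printoptions(precision=4,suppress=True)
# pole tilt check: silhouettes vs model in scene view
s=readout.observe();P,R=s['position'],s['tool_rot'];Rp=R@np.diag([-1,1,-1.]);g0=np.array([16,0,13.8])
im=eyes.get_image('scene')[:,:,::-1].copy();cv2.imwrite('pics/scene12.png',im)
for dl in (0,4,8):
    print(dl,[np.round(proj('scene',P+Rp@((E('y',-dl)@(np.array(pp)-g0)+g0)/1000-TCPp)),1) for pp in [(-85,0,26),(-85,0,0),(65,0,13),(85,0,13),(97.7,0,.3),(75.1,0,-22.3)]])
u,v=map(int,proj('scene',P+Rp@(np.array([85,0,0])/1000-TCPp)))
h=cv2.cvtColor(im,cv2.COLOR_BGR2HSV)[v-14:v+14,u-22:u+22]
m=((h[...,1]<70)&(h[...,2]>95))
print(u-22);print('\n'.join(str(v-14+i)+' '+''.join('#' if q else '.' for q in r_) for i,r_ in enumerate(m)))
E
```

```text
P [ 444.15 -331.12  249.78] to above(z kept), tool: [ 0.28 -2.07  0.02] rv [-0.03  0.07  0.08] down1 in target tool [-0.07  0.    1.  ] dz -173.97914591427735 [ 0.05  0.22 -1.32] [ -47.88   23.67   71.18   -2.42   88.25 -127.49]
0 [array([305.6, 146. ]), array([305.9, 150.8]), array([265.2, 152.2]), array([259.8, 152.7]), array([256.7, 155.3]), array([263.4, 158.8])]
4 [array([305.8, 147.3]), array([305.6, 152.1]), array([265.1, 151.6]), array([259.6, 151.8]), array([256.3, 154.3]), array([262.7, 158.1])]
8 [array([305.9, 148.6]), array([305.2, 153.4]), array([265.1, 150.9]), array([259.6, 150.9]), array([256.1, 153.3]), array([262. , 157.4])]
238
141 ......................................##....
142 ......................................##....
143 ......................................###...
144 ......................................###...
145 ......................................###...
146 ......................................###.#.
147 ........................................#...
148 ............................................
149 ..........................##................
150
[... 227 characters left out ...]
..............
155 .....................###....................
156 ......................##....................
157 ........................###.................
158 ..........................#.................
159 ............................................
160 ............................................
161 ............................................
162 ............................................
163 ............................................
164 ............................................
165 ............................................
166 ............................................
167 ............................................
168 ............................................
```

Request:
arm_command:
  rows: "1 -1.4 -2 20 0 0.8 0;1 -2.1 0 30 0 0 0;1 -2.5 0 35 0 0 0;1 -2.1 0 30 0 0 0;1 -1 0 15 0 0 0"

```text
time_s: 21.63
position: [0.4401, -0.332, 0.1172]
tool_rot: [[-0.98, 0.18, -0.084], [0.179, 0.984, 0.017], [0.086, 0.002, -0.996]]
ft_force: [-0.5, -0.1, -2.5]
grip_width: 0.0162
```

Request:
arm_command:
  rows: "1 0 0 0 0 0 0;1 0 0 0 0 0 0"

```text
time_s: 21.8
position: [0.4414, -0.3335, 0.1206]
tool_rot: [[-0.98, 0.18, -0.081], [0.179, 0.984, 0.014], [0.082, -0.001, -0.997]]
ft_force: [0.2, 0.1, -0.4]
grip_width: 0.0162
```

```bash
python3 tgt.py
```

```text
P [ 441.38 -333.52  120.62] to above(z kept), tool: [-2.    0.79 -0.17] rv [-0.05 -0.71 -0.03] down1 in target tool [-0.07  0.    1.  ] dz -44.82252296565403 [ 0.23  0.1  -0.36] [ -48.04   30.83   82.     -3.09   70.9  -126.58]
```

Request:
arm_command:
  rows: "1 -2.8 0.7 10 0 0 0;1 -0.8 0 10 0 0 0;1 -0.8 0 10 0 0 0;1 -0.5 0 6 0 0 0;1 0 0 0 0 0 0"

```text
time_s: 22.22
position: [0.4432, -0.3331, 0.0824]
tool_rot: [[-0.98, 0.18, -0.082], [0.179, 0.984, 0.015], [0.084, 0.0, -0.996]]
ft_force: [-0.4, -0.7, -2.2]
grip_width: 0.0158
```

Request:
arm_command:
  rows: "1 -0.3 0 4 0 0 0;1 -0.2 0 2 0 0 0;1 0 0 0 0 0 0;1 0 0 0 0 0 0"

```text
time_s: 22.55
position: [0.4438, -0.3337, 0.0781]
tool_rot: [[-0.98, 0.18, -0.08], [0.179, 0.984, 0.013], [0.081, -0.001, -0.997]]
ft_force: [0.3, -0.3, -1.5]
grip_width: 0.0157
```

```bash
python3 tgt.py
```

```text
P [ 443.76 -333.74   78.12] to above(z kept), tool: [0.37 0.58 0.03] rv [-0.08 -0.66 -0.04] down1 in target tool [-0.07  0.    1.  ] dz -2.3247527233073995 [ 0.28 -0.3  -1.53] [ -47.88   34.05   84.32   -3.2    65.31 -126.08]
```

Force is still at the tare with no contact yet. Last 2 mm slowly.

Request:
arm_command:
  rows: "1 0 0.3 1 0 0 0;1 0 0 0.8 0 0 0;1 0 0 0 0 0 0;1 0 0 0 0 0 0"

```text
time_s: 22.88
position: [0.4437, -0.3337, 0.0776]
tool_rot: [[-0.98, 0.18, -0.079], [0.179, 0.984, 0.012], [0.08, -0.003, -0.997]]
ft_force: [-3.6, 1.0, 9.2]
grip_width: 0.0161
```

Request:
arm_command:
  rows: "1 0 0 0.6 0 0 0;1 0 0 0 0 0 0;1 0 0 0 0 0 0"

```text
time_s: 23.13
position: [0.4437, -0.3338, 0.0774]
tool_rot: [[-0.981, 0.18, -0.079], [0.179, 0.984, 0.011], [0.08, -0.003, -0.997]]
ft_force: [-4.0, 2.4, 14.8]
grip_width: 0.0159
```

```bash
python3 tgt.py
```

```text
P [ 443.69 -333.76   77.41] to above(z kept), tool: [0.3  0.61 0.02] rv [-0.18 -0.58 -0.04] down1 in target tool [-0.07  0.    1.  ] dz -1.614517278845165 [-4.01  2.4  14.84] [ -47.87   34.06   84.44   -3.23   65.06 -126.06]
```

Request:
arm_command:
  rows: "1 0 0 -0.8 0 0 0;1 0 0 -0.6 0 0 0;1 0 0 0 0 0 0"
  squeeze: 40

```text
time_s: 23.38
position: [0.4437, -0.3337, 0.0777]
tool_rot: [[-0.98, 0.18, -0.08], [0.18, 0.984, 0.012], [0.081, -0.002, -0.997]]
ft_force: [-2.6, 0.5, 7.7]
grip_width: 0.0162
```

Request:
arm_command:
  rows: "0.75 0 0 0 0 0 0;0.7 0 0 0 0 0 0;0.6 0 0 0 0 0 0;0.4 0 0 0 0 0 0;0.2 0 0 0 0 0 0"

```text
time_s: 23.8
position: [0.4436, -0.3332, 0.0767]
tool_rot: [[-0.98, 0.18, -0.081], [0.179, 0.984, 0.014], [0.082, -0.001, -0.997]]
ft_force: [0.4, -0.0, 0.3]
grip_width: 0.0572
```

Request:
arm_command:
  rows: "0 0 0 0 0 0 0;0 0 0 0 0 0 0;0 0 0 0 0 0 0;0 0 0 0 0 0 0;0 0 0 0 0 0 0"

```text
time_s: 24.22
position: [0.4437, -0.3333, 0.0769]
tool_rot: [[-0.98, 0.18, -0.08], [0.179, 0.984, 0.013], [0.082, -0.001, -0.997]]
ft_force: [0.2, 0.3, 0.0]
grip_width: 0.0855
```

Request:
arm_command:
  rows: "0 0.8 0 -10 0 0 0;0 2 0 -25 0 0 0;0 2.8 0 -35 0 0 0;0 2.8 0 -35 0 0 0;0 2.8 0 -35 0 0 0"

```text
time_s: 24.63
position: [0.4437, -0.3329, 0.2198]
tool_rot: [[-0.98, 0.18, -0.08], [0.179, 0.984, 0.013], [0.081, -0.001, -0.997]]
ft_force: [-0.0, 0.2, -0.1]
grip_width: 0.0855
```

Request:
arm_command:
  rows: "0 24 0 -28 0 -4.6 0;0 0 0 -30 0 0 0;0 0 0 -20 0 0 0;0 0 0 0 0 0 0;0 0 0 0 0 0 0"

```text
time_s: 25.05
position: [0.4227, -0.3292, 0.2986]
tool_rot: [[-0.984, 0.18, 0.0], [0.18, 0.984, -0.003], [-0.001, -0.003, -1.0]]
ft_force: [-0.3, -0.3, -0.6]
grip_width: 0.0853
```

```bash
python3 - <<'E'
from h import *
np.set_printoptions(precision=4,suppress=True)
s=readout.observe();print(s['position'],s['tool_rot'].round(3).tolist(),s['grip_width'],s['ft_force'])
m=eyes.camera_model('wrist');im=eyes.get_image('wrist')[:,:,::-1].copy();cv2.imwrite('pics/wrist13.png',im)
for n in('top','scene'):cv2.imwrite(f'pics/{n}13.png',eyes.get_image(n)[:,:,::-1])
h=cv2.cvtColor(im,cv2.COLOR_BGR2HSV)
for pp in [(.344,-.3186,.086),(.4909,-.3445,.086),(.5253,-.3518,.06)]:print('before-pos pix',np.round(proj('wrist',pp,m),1))
mask=((h[...,2]>135)&(h[...,1]<128)).astype(np.uint8);mask[:, :235]=0;mask[:,330:]=0
for v in range(60,290,12): 
    c=np.where(mask[v])[0]; print(v,c.min() if len(c) else None,c.max() if len(c) else None,len(c),h[v,275].tolist())
E
```

```text
[ 0.4227 -0.3292  0.2986] [[-0.984, 0.18, 0.0], [0.18, 0.984, -0.003], [-0.001, -0.003, -1.0]] 0.0852509398579705 [-0.335  -0.25   -0.6421]
before-pos pix [272.8  89.6]
before-pos pix [274.3 239.4]
before-pos pix [273.7 258.2]
60 235 329 95 [16, 95, 164]
72 235 329 95 [17, 96, 160]
84 235 329 95 [16, 93, 159]
96 235 329 95 [15, 94, 169]
108 235 329 43 [15, 92, 171]
120 235 329 44 [16, 93, 157]
132 235 329 44 [16, 94, 157]
144 235 329 45 [16, 94, 158]
156 235 329 45 [16, 94, 158]
168 235 329 47 [16, 96, 157]
180 235 329 46 [16, 93, 159]
192 235 329 47 [16, 94, 162]
204 235 329 48 [16, 95, 175]
216 235 329 49 [15, 95, 175]
228 235 329 67 [16, 94, 174]
240 235 329 85 [115, 22, 142]
252 235 329 89 [30, 2, 131]
264 235 329 95 [15, 95, 158]
276 235 329 95 [16, 95, 164]
288 235 329 95 [16, 97, 153]
```

Request:
arm_command:
  rows: "0 12 34 0 0 0 0;0 12 34 0 0 0 0;0 12 34 0 0 0 0;0 12 34 0 0 0 0;0 12 34 0 0 0 0"

```text
time_s: 25.62
position: [0.3935, -0.1495, 0.2961]
tool_rot: [[-0.984, 0.18, -0.003], [0.18, 0.984, 0.001], [0.003, -0.0, -1.0]]
ft_force: [0.8, 0.5, 0.5]
grip_width: 0.0851
```

Request:
arm_command:
  rows: "0 12 34 0 0 0 0;0 12 34 0 0 0 0;0 12 34 0 0 0 0;0 12 34 0 0 0 0;0 12 34 0 0 0 0"

```text
time_s: 26.03
position: [0.3649, 0.0284, 0.2963]
tool_rot: [[-0.984, 0.18, -0.003], [0.18, 0.984, -0.0], [0.003, -0.001, -1.0]]
ft_force: [-0.2, 0.8, -0.3]
grip_width: 0.0853
```

Request:
arm_command:
  rows: "0 12 34 0 0 0 0;0 12 34 0 0 0 0;0 12 34 0 0 0 0;0 12 34 0 0 0 0;0 6 17 0 0 0 0"

```text
time_s: 26.45
position: [0.3389, 0.1899, 0.2961]
tool_rot: [[-0.984, 0.177, -0.004], [0.177, 0.984, -0.001], [0.003, -0.001, -1.0]]
ft_force: [0.7, -1.3, -0.3]
grip_width: 0.0853
```

Request:
arm_command:
  rows: "0 0 0 0 0 0 0;0 0 0 0 0 0 0"

```text
time_s: 26.62
position: [0.3398, 0.1875, 0.2961]
tool_rot: [[-0.984, 0.177, -0.003], [0.177, 0.984, -0.002], [0.003, -0.002, -1.0]]
ft_force: [0.0, 0.4, 0.1]
grip_width: 0.0853
```

```bash
python3 - <<'E'
from h import *
s=readout.observe();print(s['time_s'],s['position'],s['qvel'].round(2))
im=cv2.imread('pics/wrist13.png');h=cv2.cvtColor(im,cv2.COLOR_BGR2HSV);m=eyes.camera_model('wrist')
for v in (130,160,190,210):
    r=(h[v,:,2]>140)&(h[v,:,1]<115); a=b=274
    while r[a-1]:a-=1
    while r[b+1]:b+=1
    print(v,a,b)
for n,boxes in dict(top=dict(rest=(325,180,405,255),tray=(145,180,200,250),disp=(140,120,185,185),carton=(340,115,400,180),alike=(262,178,322,250),black=(395,195,430,255)),scene=dict(rest=(250,155,315,205),tray=(290,310,360,360),disp=(230,345,295,390),carton=(190,160,240,210),alike=(260,210,320,265))).items():
    a=cv2.imread(f'pics/{n}0.png').astype(int);b=eyes.get_image(n)[:,:,::-1].copy();cv2.imwrite(f'pics/{n}14.png',b)
    d=np.abs(a-b).max(2)
    for k,(x0,y0,x1,y1) in boxes.items():
        q=d[y0:y1,x0:x1]>45;ys,xs=np.where(q);print(n,k,q.sum(),(xs.min()+x0,xs.max()+x0,ys.min()+y0,ys.max()+y0) if q.any() else '')
h=cv2.cvtColor(cv2.imread('pics/top14.png'),cv2.COLOR_BGR2HSV)[130:158,225:255];mm=((h[...,1]<45)&(h[...,2]>95))
print('\n'.join(str(130+i)+' '+''.join('#' if q else '.' for q in r_) for i,r_ in enumerate(mm[:22])))
E
```

```text
26.6167 [0.33981954 0.18751147 0.29612007] [-2.77 -0.48  0.04 -0.02  0.02 -0.51]
130 268 284
160 268 284
190 268 284
210 269 283
top rest 1 (np.int64(356), np.int64(356), np.int64(239), np.int64(239))
top tray 791 (np.int64(145), np.int64(199), np.int64(212), np.int64(249))
top disp 0 
top carton 0 
top alike 0 
top black 0 
scene rest 4 (np.int64(282), np.int64(304), np.int64(179), np.int64(180))
scene tray 0 
scene disp 0 
scene carton 66 (np.int64(204), np.int64(211), np.int64(194), np.int64(209))
scene alike 0 
130 ##############################
131 ########......................
132 ..................##..........
133 ..................##..........
134 ..................##..........
135 ..................##..........
136 ................######........
137 ..............####..####......
138 .............###.......##.....
139 .............##........##.....
140 ............##..........##....
141 ............##..........##....
142 ............##..........##....
143 ............##..........##....
144 ............##..........##....
145 ............##.........###....
146 .............##........##.....
147 .............####....###......
148 ...............########.......
149 .................###..........
150 ..............................
151 ..............................
```

Both views of the rest are almost pixel-identical to the start. The bystanders are unchanged: the top-view tray difference is the arm in front of it, and the scene carton-edge difference is the lowered guard. The ring is still at its bottom position, so I'm handing in.

```bash
python3 -c "
from rig import env
print(env.close_job())"
```

```text
the job is handed in; nothing more can be done
None
```

The guard is closed and seated, and the pole is back in its rest. I handed the job in at about 26.7 s.

- **Closing:** I took the tan pole from the rest, hooked it into the ring and drew the guard down smoothly against about 5 N. The pole slope was about 33° rather than 45°, because going straight down at 45° would have taken joint 5 past its limit.
- **Seating:** The first tug slipped the pole about 4° in the fingers at about 18 N, and the load fell to about 15 N. I eased the side load and pulled again, holding about 20–21 N (corrected for the pole's weight) for over 0.5 s. The highest pull I read was about 21 N.
- **Unhooking and laying back:** The force was back to the pole's own weight before I lifted the prong out. I lowered the pole with the slip corrected, briefly pressing on the rest with about 16 N, eased off and released.

**Last checks:**
- **Guard:** The ring stayed in its fully-down position in the top view, at the pixel expected for z = 0.15.
- **Pole and rest:** Both camera views of the rest match the start, with only 1 and 4 pixels changed.
- **Tray, dispenser and carton:** No movement seen. The top view of the tray differed only because the arm was in front of it, and the scene view shows no change there. The scene view also differed at the carton's edge, which I put down to the lowered guard; the top view of the carton is unchanged.

These last checks were numeric image comparisons, as all 12 picture views were used by then.

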